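Level the tilting stage and stack the filter discs on it

TASK

On the lab bench, first level the empty, tilted round stage, then build the filter stack in the middle of it: the drilled disc at the bottom, the plain disc on that, and the knobbed cover on top, knob up. Centre each disc well and lower it until it rests before letting go, never letting it drop; leave the stage level and do not disturb the jar, beaker or wash bottle.

Things in the scene. Friction and masses are not known exactly. Their poses are not given: they have to be found in the camera images.
- stand: Fixed foot of the stand: dark steel square 120 x 120 x 12 mm with a grey sleeve and a post that carries the round stage. Origin: centre of its underside, straight below the stage's centre; z up; any yaw. The stage (plain steel disc, 110 mm across, 10 mm thick) has a new height each time that is NOT reported: when level its top is 105 to 155 mm above the bench; find it by touch or sight.
- stage (a joint): Tilt of the stage about a level axis through its own centre, parallel to the stand's y; rad, 0 is level, range -0.4 to 0.4. Positive: the rim towards the stand's own -x is raised. Starts between 0.16 and 0.30. Stiff (about 0.35 N m: 8 to 10 N on the rim moves it), stays where it is left; pressing the raised rim down with closed fingers levels it, an off-centre push tilts it again.
- drilled: Drilled disc: flat aluminium disc, 68 mm across, 16 mm thick, about 0.15 kg, with a pattern of 19 small dark holes on its upper face, lying flat on the bench. Origin: centre of its underside; z up along its axis.
- plain: Plain disc: flat white ceramic disc without holes, 60 mm across, 14 mm thick, about 0.13 kg, lying flat on the bench. Origin: centre of its underside; z up along its axis.
- cover: Cover: flat aluminium disc 68 mm across, 10 mm thick, with an upright black cylindrical knob in the middle, 24 mm across and 30 mm tall (knob from 10 to 40 mm above the origin); about 0.16 kg. It starts lying on the sloping rest, tilted 0.42 rad (24 degrees), knob pointing up and towards the robot. Origin: centre of its underside; z along the knob.
- rest: Sloping rest, fixed: grey plastic wedge, 85 x 84 mm, about 50 mm high, its face sloping at 0.42 rad and looking up and towards its own -x (roughly the robot), with an 8 mm lip at the lower edge on which the cover's rim stands. Origin: centre of its underside; the centre of the sloping face is 34 mm above it.
- jar: Bystander: amber glass jar with a lid, 60 mm across, 85 mm tall. Origin: centre of its underside.
- beaker: Bystander: open glass beaker, 68 mm across, 85 mm tall. Origin: centre of its underside.
- washbottle: Bystander: white bottle with a blue cap, 60 mm across, 120 mm tall. Origin: centre of its underside.
Things that resemble listed ones, but are neither listed nor needed, are in the scene too. Leave any green or red look-alike of the plain alone.

How it is judged (in metres and radians):
On the way, in this order (a step that is already met when the one before it is completed fails the run):
1. the empty stage is level (within 0.04 rad) (value of joint stage between -0.04 and 0.04 rad and height (world z) of each of drilled, plain, cover below 0.09 m), for 0.3 s.
2. the drilled disc lies flat on the middle of the stage, released (horizontal distance between drilled and stand below 0.008 m and height (world z) of drilled above 0.095 m and linear speed of drilled below 0.02 m/s and contact force between drilled and the fingers below 0.1 N and angle between drilled's own z axis and vertical below 0.08 rad), for 0.2 s.
3. the plain disc lies centred on the drilled disc, released (horizontal distance between drilled and stand below 0.008 m and height (world z) of drilled above 0.095 m and horizontal distance between plain and drilled below 0.007 m and z of plain in the frame of drilled between 0.013 and 0.019 m and linear speed of plain below 0.02 m/s and contact force between plain and the fingers below 0.1 N and angle between plain's own z axis and vertical below 0.08 rad), for 0.2 s.
4. the cover lies centred on the plain disc, knob up, released (horizontal distance between drilled and stand below 0.008 m and height (world z) of drilled above 0.095 m and horizontal distance between plain and drilled below 0.007 m and z of plain in the frame of drilled between 0.013 and 0.019 m and horizontal distance between cover and plain below 0.007 m and z of cover in the frame of plain between 0.011 and 0.017 m and linear speed of cover below 0.02 m/s and contact force between cover and the fingers below 0.1 N and angle between cover's own z axis and vertical below 0.08 rad), for 0.2 s.
At the end, for the whole second after the job is handed in: The stage is within 0.05 rad of level; the drilled disc lies on it, within 8 mm of the stage's centre; the plain disc lies on the drilled one and the cover on the plain one, knob up, each centred on the one below within 7 mm; all three are flat (within 0.08 rad), at rest and released (all of step 4 and value of joint stage between -0.05 and 0.05 rad and linear speed of each of drilled, plain below 0.02 m/s and contact force between each of drilled, plain and the fingers below 0.1 N and angle between each of drilled, plain's own z axis and vertical below 0.08 rad); the robot touches nothing.
It fails at once if the drilled is dropped (moves faster than 0.3 m/s while not held, a fall of about 5 mm) (linear speed of drilled above 0.3 m/s and contact force between drilled and the fingers below 0.1 N).
It fails at once if the plain is dropped (moves faster than 0.3 m/s while not held, a fall of about 5 mm) (linear speed of plain above 0.3 m/s and contact force between plain and the fingers below 0.1 N).
It fails at once if the cover is dropped (moves faster than 0.3 m/s while not held, a fall of about 5 mm) (linear speed of cover above 0.3 m/s and contact force between cover and the fingers below 0.1 N).
It fails at once if the jar, beaker or wash bottle is pushed more than 20 mm or tipped (distance of any of jar, beaker, washbottle from where it was at the start of the episode above 0.02 m or angle between any of jar, beaker, washbottle's own z axis and vertical above 0.3 rad).
It also fails if it takes over 72 s, if anything falls off the work surface, if the arm or the gripper's body presses on something with over 40 N, if the wrist force passes 120 N, or if a joint passes its speed limit or range.

ROBOT

A 6-joint arm with a two-finger parallel gripper is mounted at the origin on the work surface. World frame = base frame: x ahead of the robot, y to its left, z up, the work surface at z = 0. Lengths are in m, angles in degrees, forces in N, time in s.
With the tool pointing down it reaches from about 0.25 to 0.775 m from the base axis. Payload 8.9 kg.
Tool frame: the origin (TCP) lies midway between the tips of the shut fingers; the grasp point (between the pads) lies 19 mm behind it; z points along the fingers, y is the line along which they close (so a half turn about z gives the same grasp; the last joint's range is limited). The gripper opens to 85 mm and grips with 20 to 120 N. Pads are 22 mm wide; open, the fingers measure 114 mm over their backs; the gripper's body (76 mm by 85 mm) begins 54 mm behind the grasp point. The pads swing forward as they close: fully open they stand 13 mm farther back than shut.
Start: joints at [61.347, 16.656, -8.789, 64.555, 0, 82.019], TCP at [0.185, 0.491, 0.231] pointing down, gripper open.
Joint ranges: [-144.48, 144.48], [-52.06, 99.96], [-74.48, 78.29], [-112.23, 115.85], [-86.99, 84.42], [-180, 180]. Speed limits (degrees/s): [127.2, 127.2, 159.86, 180, 180, 180].

INTERFACE

Orientations are given as a 3x3 rotation matrix whose columns are the frame's x, y, z axes.
In Python, from bench import arm gives the robot as it stands. The module is installed in compiled form; this text tells all that it offers.
- The arm moves only by the tool play_rows, never from a script. Its argument "commands" is a list of rows, each a list of 7 numbers: the shift along the world's x, y, z in m, then the turn, a rotation vector about the world's x, y, z in rad, then the closure, from -1 (fully open) to 1 (shut). In form: [[x, y, z, ax, ay, az, jaw], ...]. A call has 1 to 8 rows; each row shifts and turns the commanded pose from where the row before left it; what a row does not reach is not made up. A row lasts 1/12 s, in which the tool goes at most 41.7 mm and 7.16 degrees, less where a joint would pass 70% of its speed; a pose out of reach is approached as far as the arm can. A call is refused whole if a number of a shift passes 0.0417 or a number of a turn 0.125, either way. A call with a gripper value outside its range is refused whole. The fingers move at their own pace and stop on an object; "grip_force" is the grip in N (left out, the last holds). Time passes only in rows, so rows that do not move let the fingers close. It gives the time, the measured TCP pose, the force, the opening and the grip force at its end, in the units of the state.
- arm.get_state(): the state, without advancing time (a new reading comes with each control period).
- arm.snapshot(name): name is "scene" or "top" or "wrist"; returns the picture (400x640x3 uint8, red, green, blue); there is no depth.
- arm.camera_info(name): a dict with "mtx" (3x3 intrinsics, pixels), "origin" and "attitude" of the camera in the world. Camera axes: x right, y down, z forward; pixel columns grow to the right and rows downward; lengths in m; the calibration is good to about 2 mm. A picture is of the moment at which its call begins: read the wrist's pose just before it. camera_info takes no time and is no camera call; for the wrist camera it gives the pose at the moment of the call.
- arm.finish_job(): hands the job in; it is judged then, once.
Trained networks look in the newest picture that a camera, given by its name, has taken for a name from the list of things; names that differ only in an ending like _2 or _b are one class to them, and where a whole thing is asked for, a point or a joint stands for the part that bears it (a point fixed in the world has none). Each returns a list of dicts, best first, with "p" (0 to 1); they miss things now and then, are a little off and sometimes report something else, mostly with a low value. They report only what shows in the picture. A call takes as long as a camera call. They do not tell look-alikes from the thing itself.
- arm.find_in(name, camera): "position" ([column, row] in pixels, amid what is visible of it).
- arm.outline_of(name, camera): "region" (400x640 bool, what is visible of it) and "position" ([column, row] in pixels, amid what is visible of it).
- arm.tip_of(name, camera): "position" ([column, row] in pixels: a listed point, or the origin of a listed thing).
The state is a dict: "time_s": time; "joint_positions": joint angles; "dq": joint speeds; "joint_torque": joint torques, N m; "eef_pos": TCP position; "tool_rot": TCP orientation; "contact_force": force on the tool from outside, world axes, zero at the start; "wrist_torque": the same for the moment, N m; "grip_width": opening from 0.0 (shut) to 1.0 (fully open); "grip_force": force on a finger pad.
Only numpy, scipy, OpenCV 4.12 (cv2) and the standard library are available. Lean on these libraries where they do the work, as an engineer would, in place of code of your own. Each camera call takes 0.05 s, during which the arm holds its last target. There are 200 camera calls.

## Working session

There is one attempt and no reset: what is moved stays moved. The work goes in short steps, Python scripts to look and compute and a tool call to move; the robot and the scene stay as the last step left them, time stands still between calls to the robot, and variables do not carry over. Pictures are saved under pics/ and viewed, at most 10 in all, crops included, and the job is handed in when it is done.

Besides the shell and the picture viewer there is one more tool, called after "Request:" as name(argument=value, ...) on one line, values as JSON. play_rows: Moves the arm, as the interface text tells. Its arguments: {"type":"object","properties":{"commands":{"type":"array"},"grip_force":{"type":"number"}},"required":["commands"]}

```bash
mkdir -p pics
cat > h.py <<'E'
import numpy as np, cv2
from bench import arm
def ray(cam,px,ci=None):
    ci=ci or arm.camera_info(cam)
    d=np.linalg.inv(np.array(ci["mtx"]))@np.array([px[0],px[1],1.])
    return np.array(ci["origin"]),np.array(ci["attitude"])@d
def at(cam,px,z,ci=None):
    o,d=ray(cam,px,ci); return o+d*(z-o[2])/d[2]
def proj(cam,p,ci=None):
    ci=ci or arm.camera_info(cam)
    c=np.array(ci["attitude"]).T@(np.array(p)-np.array(ci["origin"])); q=np.array(ci["mtx"])@c
    return q[:2]/q[2]
E
python3 - <<'E'
from h import *
np.set_printoptions(precision=4,suppress=True)
s=arm.get_state();print(s["time_s"],s["eef_pos"],s["tool_rot"],s["grip_width"])
for c in["scene","top"]:
    im=arm.snapshot(c);cv2.imwrite(f"pics/{c}0.png",im[:,:,::-1]);ci=arm.camera_info(c);print(c,ci)
    for n in["stand","stage","drilled","plain","cover","rest","jar","beaker","washbottle"]:
        print(n,[(np.round(r["position"]),round(r["p"],2)) for r in arm.find_in(n,c)[:3]])
E
```

```text
0.0 [0.1851 0.4908 0.2307] [[-0.9356  0.353  -0.0006]
 [ 0.353   0.9356 -0.0011]
 [ 0.0002 -0.0013 -1.    ]] 1.0028747277058154
scene {'mtx': array([[373.5041,   0.    , 322.9793],
       [  0.    , 373.5041, 201.9732],
       [  0.    ,   0.    ,   1.    ]]), 'origin': array([1.2251, 0.1883, 0.6218]), 'attitude': array([[-0.3336,  0.528 , -0.781 ],
       [ 0.9424,  0.1651, -0.2909],
       [-0.0246, -0.833 , -0.5527]])}
stand [(array([370., 240.]), 0.74)]
stage [(array([370., 201.]), 0.85)]
drilled [(array([442., 273.]), 0.78)]
plain [(array([314., 201.]), 0.71), (array([256., 211.]), 0.7), (array([287., 216.]), 0.69)]
cover [(array([234., 243.]), 0.55)]
rest [(array([234., 256.]), 0.57)]
jar [(array([365., 302.]), 0.92)]
beaker [(array([478., 330.]), 0.94)]
washbottle [(array([236., 171.]), 0.65), (array([367., 240.]), 0.57)]
top {'mtx': array([[484.9826,   0.    , 320.0262],
       [  0.    , 484.9826, 199.4266],
       [  0.    ,   0.    ,   1.    ]]), 'origin': array([ 0.3778, -0.0448,  1.259 ]), 'attitude': array([[ 0.0165, -0.9927,  0.1196],
       [-0.9998, -0.0174, -0.0071],
       [ 0.0091, -0.1194, -0.9928]])}
stand [(array([299., 229.]), 0.88)]
stage [(array([281., 208.]), 0.86)]
drilled [(array([211., 191.]), 0.91)]
plain [(array([377., 225.]), 0.85), (array([359., 270.]), 0.69)]
cover [(array([403., 156.]), 0.81)]
rest [(array([393., 164.]), 0.92)]
jar [(array([267., 126.]), 0.59)]
beaker [(array([184., 123.]), 0.84)]
washbottle [(array([471., 282.]), 0.97)]
```

View pics/scene0.png

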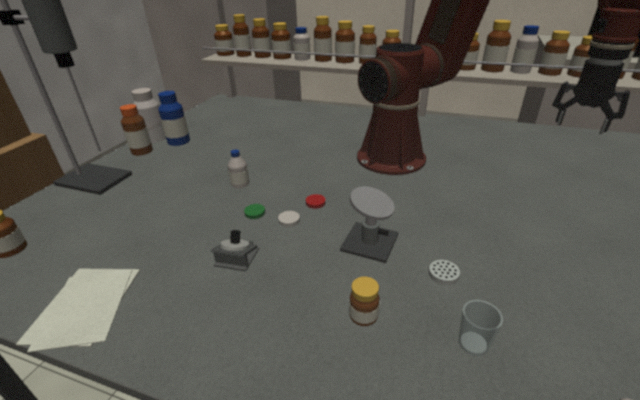

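View pics/top0.png

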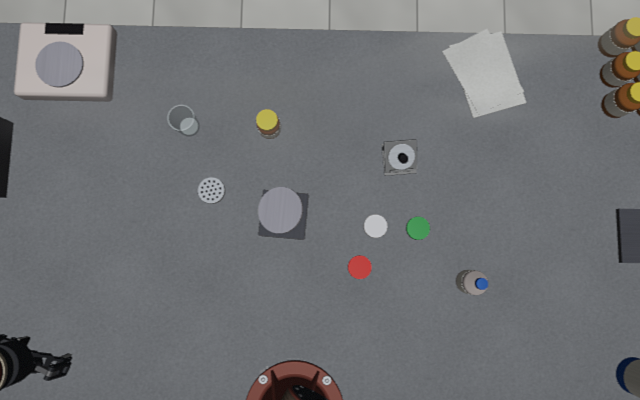

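The scene shows the tilted stage at scene (370,201), the drilled disc at (442,273), and the white plain disc at scene (289,217) / top (376,226), with red and green look-alikes beside it. The cover is on the rest at top (402,156). Next I fit the outlines.

```bash
cat >> h.py <<'E'
from scipy.optimize import least_squares
U=np.array([[np.cos(t),np.sin(t)] for t in np.linspace(0,2*np.pi,72,endpoint=False)])
T=np.linspace(0,2*np.pi,90,endpoint=False)
def sup_mask(m):
    n,l,st,_=cv2.connectedComponentsWithStats(m.astype(np.uint8)); k=1+np.argmax(st[1:,4])
    ys,xs=np.nonzero(l==k); return (np.c_[xs,ys]@U.T).max(0)+0.4
def projm(ci,P):
    c=(P-np.array(ci["origin"]))@np.array(ci["attitude"]); q=c@np.array(ci["mtx"]).T
    return q[:,:2]/q[:,2:]
def sup_pts(ci,P): return (projm(ci,P)@U.T).max(0)
def cyl(c,n,r,h):
    n=np.array(n)/np.linalg.norm(n); a=np.cross(n,[0,1,0]);a/=np.linalg.norm(a);b=np.cross(n,a)
    ring=r*(np.cos(T)[:,None]*a+np.sin(T)[:,None]*b); return np.r_[c+ring,c+ring+h*n]
def best(name,cam,near=None):
    R=arm.outline_of(name,cam)
    if near is not None: R=[r for r in R if np.hypot(*(np.array(r["position"])-near))<25]
    return R[0]["region"]
E
python3 - <<'E'
from h import *
np.set_printoptions(precision=4,suppress=True)
M={}
C={c:arm.camera_info(c) for c in("scene","top")}
pl={"scene":(289,217),"top":(376,226)}
for c in C:
    arm.snapshot(c)
    for n in["stage","drilled","plain","stand","rest","cover","jar","beaker","washbottle"]:
        try: M[n,c]=best(n,c,pl[c] if n=="plain" else None)
        except Exception as e: print(n,c,"fail",e)
np.savez("m.npz",**{a+"_"+b:v for (a,b),v in M.items()})
def fit(n,model,x0,cams):
    cams=[c for c in cams if (n,c) in M]
    S={c:sup_mask(M[n,c]) for c in cams}
    f=lambda x:np.concatenate([sup_pts(C[c],model(x))-S[c] for c in cams])
    r=least_squares(f,x0,loss="soft_l1",x_scale=0.01); return r.x,np.sqrt(np.mean(r.fun**2))
for n,r,h,z0 in[("drilled",.034,.016,0),("plain",.03,.014,0),("jar",.03,.085,0),("washbottle",.03,.12,0),("beaker",.034,.085,0)]:
    for cams in(["top"],["scene"],["top","scene"]):
        try:
            p=at(cams[0],np.argwhere(M[n,cams[0]]).mean(0)[::-1],h/2)
            print(n,cams,*fit(n,lambda x:cyl(np.array([x[0],x[1],0]),[0,0,1],r,h),p[:2],cams))
        except Exception as e: print(n,cams,e)
p=at("top",np.argwhere(M["stage","top"]).mean(0)[::-1],.13)
for g in[(0,0),(.2,0),(-.2,0),(0,.2),(0,-.2)]:
    m=lambda x:(lambda nn:cyl(np.array(x[:3])-.005*nn,nn,.055,.01))(np.array([x[3],x[4],1])/np.linalg.norm([x[3],x[4],1]))
    x,e=fit("stage",m,[*p[:2],.125,*g],["top","scene"]); print("stage",g,x,e,"tilt",np.hypot(x[3],x[4]),"dir",np.degrees(np.arctan2(x[4],x[3])))
for n,z in(("stand",.012),("rest",.0),("cover",.034)):
  for c in C:
    if (n,c) in M:
        m=M[n,c].astype(np.uint8);cs=max(cv2.findContours(m,0,2)[0],key=cv2.contourArea)
        w=np.array([at(c,q[0],z)[:2] for q in cs],np.float32)
        print(n,c,cv2.minAreaRect(w))
print("time",arm.get_state()["time_s"])
E
```

```text
washbottle scene fail list index out of range
plain top fail list index out of range
drilled ['top'] [0.5472 0.2276] 0.3132389408269567
drilled ['scene'] [0.5459 0.2251] 0.1985352631751567
drilled ['top', 'scene'] [0.5466 0.226 ] 0.48667565360041576
plain ['top'] ('plain', 'top')
plain ['scene'] [ 0.4598 -0.2003] 0.730066333372127
plain ['top', 'scene'] ('plain', 'top')
jar ['top'] [0.7167 0.082 ] 0.7165446015004509
jar ['scene'] [0.7182 0.0791] 1.470477371373977
jar ['top', 'scene'] [0.7175 0.0807] 1.2523807878469926
washbottle ['top'] [ 0.3272 -0.4209] 3.128490402235748
washbottle ['scene'] ('washbottle', 'scene')
washbottle ['top', 'scene'] [ 0.3272 -0.4209] 3.128490402235748
beaker ['top'] [0.7219 0.2973] 1.5442923504064114
beaker ['scene'] [0.713  0.2936] 1.6260489880030036
beaker ['top', 'scene'] [0.7179 0.2937] 2.16839261782795
stage (0, 0) [0.4886 0.0379 0.1259 0.0241 0.3034] 0.46144816714962456 tilt 0.30439969514688237 dir 85.46202899768655
stage (0.2, 0) [0.4886 0.0379 0.1259 0.0241 0.3034] 0.4614481674979445 tilt 0.30439968921738014 dir 85.46202755624817
stage (-0.2, 0) [0
[... 348 characters left out ...]
((0.4855297803878784, 0.0391564704477787), (0.12232647836208344, 0.14608514308929443), 84.7868881225586)
stand top ((0.487911581993103, 0.039551232010126114), (0.11889193952083588, 0.11954061686992645), 85.43867492675781)
rest scene ((0.643879234790802, -0.2687000632286072), (0.10755669325590134, 0.1142963320016861), 29.165321350097656)
rest top ((0.6464138627052307, -0.2641919255256653), (0.0918920487165451, 0.09315462410449982), 5.730912208557129)
cover scene ((0.6285161375999451, -0.27746739983558655), (0.08723372220993042, 0.06228983402252197), 53.87029266357422)
cover top ((0.6424041390419006, -0.26216456294059753), (0.06732508540153503, 0.07082153111696243), 45.74919128417969)
time 2.0
```

The fit gives a stage centre near (0.488, 0.038), level top z about 0.131, raised rim towards world −y, and a tilt of about 0.29 rad. I move above the raised rim with the fingers closed.

Request:
play_rows(commands=[[0.0187, -0.0311, -0.002, 0, 0, 0, 1], [0.0187, -0.0311, -0.002, 0, 0, 0, 1], [0.0187, -0.0311, -0.002, 0, 0, 0, 1], [0.0187, -0.0311, -0.002, 0, 0, 0, 1], [0.0187, -0.0311, -0.002, 0, 0, 0, 1], [0.0187, -0.0311, -0.002, 0, 0, 0, 1], [0.0187, -0.0311, -0.002, 0, 0, 0, 1], [0.0187, -0.0311, -0.002, 0, 0, 0, 1]])

```text
time_s: 2.67
eef_pos: [0.3355, 0.2409, 0.2154]
tool_rot: [[-0.936, 0.353, 0.001], [0.353, 0.936, 0.0], [-0.0, 0.0, -1.0]]
contact_force: [1.5, -0.4, -0.4]
grip_width: 0.002
grip_force: 0.0
```

Request:
play_rows(commands=[[0.0187, -0.0311, -0.002, 0, 0, 0, 1], [0.0187, -0.0311, -0.002, 0, 0, 0, 1], [0.0187, -0.0311, -0.002, 0, 0, 0, 1], [0.0187, -0.0311, -0.002, 0, 0, 0, 1], [0.0187, -0.0311, -0.002, 0, 0, 0, 1], [0.0187, -0.0311, -0.002, 0, 0, 0, 1], [0.0187, -0.0311, -0.002, 0, 0, 0, 1], [0.0187, -0.0311, -0.002, 0, 0, 0, 1]])

```text
time_s: 3.33
eef_pos: [0.4852, -0.0083, 0.1993]
tool_rot: [[-0.936, 0.353, 0.0], [0.353, 0.936, -0.0], [-0.0, 0.0, -1.0]]
contact_force: [1.3, 1.4, 0.2]
grip_width: -0.0
grip_force: 0.0
```

Request:
play_rows(commands=[[0, 0, -0.01, 0, 0, 0, 1], [0, 0, -0.01, 0, 0, 0, 1], [0, 0, 0, 0, 0, 0, 1]])

```text
time_s: 3.58
eef_pos: [0.4836, -0.007, 0.1777]
tool_rot: [[-0.935, 0.354, -0.003], [0.354, 0.935, 0.001], [0.003, -0.0, -1.0]]
contact_force: [-1.7, -0.4, 0.1]
grip_width: 0.002
grip_force: 0.0
```

Request:
play_rows(commands=[[0, 0, -0.008, 0, 0, 0, 1], [0, 0, -0.008, 0, 0, 0, 1], [0, 0, -0.006, 0, 0, 0, 1], [0, 0, -0.004, 0, 0, 0, 1], [0, 0, -0.004, 0, 0, 0, 1], [0, 0, 0, 0, 0, 0, 1]])

```text
time_s: 4.08
eef_pos: [0.4841, -0.0061, 0.1486]
tool_rot: [[-0.936, 0.353, -0.001], [0.353, 0.936, 0.0], [0.001, -0.0, -1.0]]
contact_force: [0.1, 0.4, 0.4]
grip_width: -0.002
grip_force: 0.0
```

Request:
play_rows(commands=[[0, 0, -0.004, 0, 0, 0, 1], [0, 0, -0.004, 0, 0, 0, 1], [0, 0, -0.004, 0, 0, 0, 1], [0, 0, 0, 0, 0, 0, 1]])

```text
time_s: 4.42
eef_pos: [0.485, -0.0076, 0.1376]
tool_rot: [[-0.935, 0.354, 0.001], [0.354, 0.935, -0.003], [-0.002, -0.002, -1.0]]
contact_force: [-0.7, -2.7, 3.2]
grip_width: -0.001
grip_force: 1.7
```

Request:
play_rows(commands=[[0, 0, -0.003, 0, 0, 0, 1], [0, 0, -0.002, 0, 0, 0, 1], [0, 0, 0, 0, 0, 0, 1]])

```text
time_s: 4.67
eef_pos: [0.4853, -0.0075, 0.1329]
tool_rot: [[-0.935, 0.354, 0.002], [0.354, 0.935, -0.002], [-0.002, -0.002, -1.0]]
contact_force: [-0.3, -3.1, 4.8]
grip_width: -0.001
grip_force: 2.1
```

Request:
play_rows(commands=[[0, 0, 0.01, 0, 0, 0, 1], [0, -0.03, 0.02, 0, 0, 0, 1], [0, -0.04, 0.03, 0, 0, 0, 1], [0, -0.04, 0.03, 0, 0, 0, 1], [0, -0.04, 0, 0, 0, 0, 1], [0, 0, 0, 0, 0, 0, 1]])

```text
time_s: 5.17
eef_pos: [0.486, -0.1494, 0.2139]
tool_rot: [[-0.934, 0.357, 0.004], [0.357, 0.934, -0.004], [-0.005, -0.002, -1.0]]
contact_force: [-0.0, 0.7, -0.1]
grip_width: 0.004
grip_force: 0.0
```

```bash
cat > st.py <<'E'
from h import *
np.set_printoptions(precision=4,suppress=True)
C={c:arm.camera_info(c) for c in("scene","top")};S={}
for c in C: arm.snapshot(c);S[c]=sup_mask(best("stage",c))
def m(x):
    n=np.array([x[3],x[4],1]);n/=np.linalg.norm(n);return cyl(np.array(x[:3])-.005*n,n,.055,.01)
for cams in(["scene","top"],["scene"]):
    r=least_squares(lambda x:np.concatenate([sup_pts(C[c],m(x))-S[c] for c in cams]),[.488,.038,.125,.02,.05],loss="soft_l1",x_scale=.01)
    d=np.radians(85.5);print(r.x,np.sqrt(np.mean(r.fun**2)),"tilt",r.x[3]*np.cos(d)+r.x[4]*np.sin(d))
E
python3 st.py
```

```text
[0.4883 0.0378 0.1268 0.0247 0.0894] 0.675451298099952 tilt 0.09107729767001746
[0.4794 0.0341 0.1203 0.0449 0.0987] 0.2230046901810363 tilt 0.10192370224526669
```

Still about 0.09 rad of tilt. I touch the centre, where a push puts no torque on the stage, to get the exact height.

Request:
play_rows(commands=[[0, 0.037, -0.01, 0, 0, 0, 1], [0.001, 0.037, -0.01, 0, 0, 0, 1], [0.001, 0.037, -0.01, 0, 0, 0, 1], [0, 0.037, -0.01, 0, 0, 0, 1], [0, 0.037, -0.012, 0, 0, 0, 1], [0, 0, -0.012, 0, 0, 0, 1], [0, 0, -0.008, 0, 0, 0, 1], [0, 0, 0, 0, 0, 0, 1]])

```text
time_s: 6.03
eef_pos: [0.485, 0.0431, 0.1387]
tool_rot: [[-0.937, 0.351, -0.003], [0.351, 0.937, -0.0], [0.003, -0.001, -1.0]]
contact_force: [0.1, -0.6, 0.4]
grip_width: -0.001
grip_force: 0.0
```

Request:
play_rows(commands=[[0, 0, -0.003, 0, 0, 0, 1], [0, 0, -0.003, 0, 0, 0, 1], [0, 0, -0.001, 0, 0, 0, 1], [0, 0, 0, 0, 0, 0, 1]])

```text
time_s: 6.37
eef_pos: [0.4867, 0.0412, 0.1334]
tool_rot: [[-0.935, 0.354, 0.0], [0.354, 0.935, -0.0], [-0.0, 0.0, -1.0]]
contact_force: [0.8, -0.7, -0.0]
grip_width: -0.003
grip_force: 0.0
```

Request:
play_rows(commands=[[0, 0, -0.001, 0, 0, 0, 1], [0, 0, -0.001, 0, 0, 0, 1], [0, 0, 0, 0, 0, 0, 1]])

```text
time_s: 6.62
eef_pos: [0.4866, 0.0417, 0.1313]
tool_rot: [[-0.935, 0.354, 0.0], [0.354, 0.935, -0.0], [-0.0, 0.0, -1.0]]
contact_force: [0.3, -0.3, -0.1]
grip_width: 0.001
grip_force: 0.0
```

Request:
play_rows(commands=[[0, -0.003, -0.001, 0, 0, 0, 1], [0, 0, -0.001, 0, 0, 0, 1], [0, 0, 0, 0, 0, 0, 1]])

```text
time_s: 6.87
eef_pos: [0.4867, 0.0387, 0.1301]
tool_rot: [[-0.936, 0.353, 0.001], [0.353, 0.936, -0.0], [-0.001, 0.0, -1.0]]
contact_force: [-4.1, -0.5, 10.8]
grip_width: -0.002
grip_force: 5.3
```

Request:
play_rows(commands=[[0, 0, -0.001, 0, 0, 0, 1], [0, 0, 0, 0, 0, 0, 1]])

```text
time_s: 7.03
eef_pos: [0.4867, 0.0387, 0.13]
tool_rot: [[-0.936, 0.353, 0.001], [0.353, 0.936, -0.0], [-0.001, 0.0, -1.0]]
contact_force: [-7.0, 0.2, 22.8]
grip_width: 0.004
grip_force: 11.3
```

Request:
play_rows(commands=[[0, 0, -0.001, 0, 0, 0, 1], [0, 0, 0, 0, 0, 0, 1]])

```text
time_s: 7.2
eef_pos: [0.4868, 0.0387, 0.1299]
tool_rot: [[-0.936, 0.353, 0.002], [0.353, 0.936, -0.001], [-0.002, 0.0, -1.0]]
contact_force: [-10.6, 1.1, 35.0]
grip_width: -0.001
grip_force: 17.5
```

Level top is z = 0.130. I press the raised rim down to that height.

Request:
play_rows(commands=[[0, 0, 0.02, 0, 0, 0, 1], [-0.002, -0.025, 0.002, 0, 0, 0, 1], [-0.001, -0.023, 0, 0, 0, 0, 1], [0, 0, -0.01, 0, 0, 0, 1], [0, 0, -0.004, 0, 0, 0, 1], [0, 0, -0.003, 0, 0, 0, 1], [0, 0, -0.002, 0, 0, 0, 1], [0, 0, 0, 0, 0, 0, 1]])

```text
time_s: 7.87
eef_pos: [0.4833, -0.0091, 0.1302]
tool_rot: [[-0.936, 0.353, -0.001], [0.353, 0.936, -0.001], [0.0, -0.001, -1.0]]
contact_force: [1.4, -0.1, 0.1]
grip_width: -0.001
grip_force: 0.0
```

Request:
play_rows(commands=[[0, 0, 0.015, 0, 0, 0, 1], [0, -0.03, 0.02, 0, 0, 0, 1], [0, -0.04, 0.03, 0, 0, 0, 1], [0, -0.04, 0.02, 0, 0, 0, 1], [0, -0.04, 0, 0, 0, 0, 1], [0, 0, 0, 0, 0, 0, 1]])

```text
time_s: 8.37
eef_pos: [0.4848, -0.1553, 0.2101]
tool_rot: [[-0.934, 0.356, 0.003], [0.356, 0.934, -0.003], [-0.004, -0.002, -1.0]]
contact_force: [-0.2, -0.5, -1.4]
grip_width: 0.001
grip_force: 0.0
```

```bash
python3 st.py
python3 - <<'E'
from h import *
im=arm.snapshot("scene");cv2.imwrite("pics/s1.png",cv2.resize(im[150:280,290:490,::-1],None,fx=4,fy=4,interpolation=cv2.INTER_CUBIC))
E
```

```text
[ 0.4883  0.0379  0.1261 -0.0046  0.021 ] 0.7492469391786855 tilt 0.02057742953016259
[0.4846 0.0352 0.123  0.0034 0.0266] 0.2696241615106246 tilt 0.026782923642025492
```

View pics/s1.png

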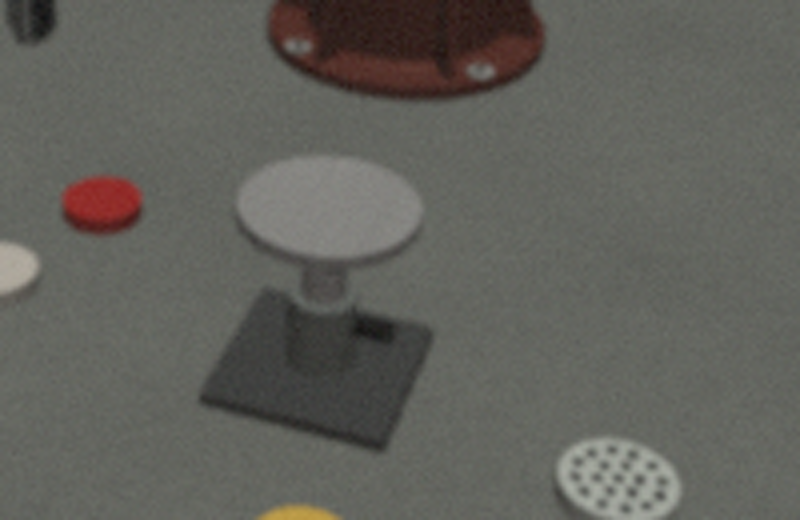

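The stage is near level: vision says about 0.02 and the touch height agrees. I go above the stage for a wrist-camera view while opening the gripper.

Request:
play_rows(commands=[[0, 0.0275, 0.017, 0, 0, 0, -1], [0, 0.0275, 0.017, 0, 0, 0, -1], [0, 0.0275, 0.017, 0, 0, 0, -1], [0, 0.0275, 0.017, 0, 0, 0, -1], [0, 0.0275, 0.017, 0, 0, 0, -1], [0, 0.0275, 0.017, 0, 0, 0, -1], [0, 0.0275, 0.017, 0, 0, 0, -1], [0, 0, 0, 0, 0, 0, -1]])

```text
time_s: 9.28
eef_pos: [0.4838, 0.0479, 0.3309]
tool_rot: [[-0.938, 0.348, 0.004], [0.348, 0.938, 0.001], [-0.003, 0.003, -1.0]]
contact_force: [-0.4, -0.9, 0.8]
grip_width: 0.999
grip_force: 0.0
```

```bash
cat > w.py <<'E'
from h import *
import sys
np.set_printoptions(precision=4,suppress=True)
def look(name,r,h,z,x0,near=None,save=None):
    ci=arm.camera_info("wrist");im=arm.snapshot("wrist")
    if save: cv2.imwrite(save,im[:,:,::-1])
    R=arm.outline_of(name,"wrist")
    for q in R[:4]:
        S=sup_mask(q["region"]);ys,xs=np.nonzero(q["region"])
        f=least_squares(lambda x:sup_pts(ci,cyl(np.array([x[0],x[1],z]),[0,0,1],r,h))-S,at("wrist",q["position"],z+h,ci)[:2],loss="soft_l1",x_scale=.01)
        print(name,round(q["p"],2),np.round(q["position"]),(xs.min(),xs.max(),ys.min(),ys.max()),f.x,"rms",np.sqrt(np.mean(f.fun**2)))
s=arm.get_state();print(s["time_s"],s["eef_pos"])
E
python3 - <<'E'
from w import *
ci=arm.camera_info("wrist");print(ci["origin"],ci["attitude"],ci["mtx"][0,0])
look("stage",.055,.01,.12,None,save="pics/w1.png")
look("stand",.06,.012,0,None)
look("drilled",.034,.016,0,None)
E
```

```text
9.2833 [0.4838 0.0479 0.3309]
[0.4078 0.0758 0.4734] [[ 0.3481  0.8876  0.3017]
 [ 0.9375 -0.3306 -0.1091]
 [ 0.0029  0.3208 -0.9472]] 349.3421172606362
stage 0.83 [310. 178.] (np.int64(259), np.int64(366), np.int64(123), np.int64(228)) [0.4898 0.0392] rms 0.33849529835803016
stand 0.79 [317. 120.] (np.int64(261), np.int64(359), np.int64(100), np.int64(148)) [0.4568 0.044 ] rms 11.880871836844229
drilled 0.58 [470. 146.] (np.int64(440), np.int64(496), np.int64(122), np.int64(174)) [0.5486 0.2276] rms 0.34803006040025286
```

View pics/w1.png

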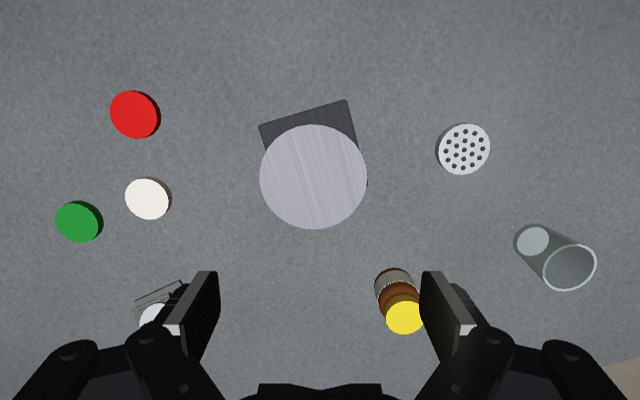

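The wrist view shows the stage at (310,178) and the drilled disc at (464,149), and both agree with the top camera within 1.5 mm. I go over the drilled disc.

Request:
play_rows(commands=[[0.008, 0.0224, -0.025, 0, 0, 0, -1], [0.008, 0.0224, -0.025, 0, 0, 0, -1], [0.008, 0.0224, -0.025, 0, 0, 0, -1], [0.008, 0.0224, -0.025, 0, 0, 0, -1], [0.008, 0.0224, -0.025, 0, 0, 0, -1], [0.008, 0.0224, -0.025, 0, 0, 0, -1], [0.008, 0.0224, -0.025, 0, 0, 0, -1], [0.008, 0.0224, -0.025, 0, 0, 0, -1]])

```text
time_s: 10.25
eef_pos: [0.5476, 0.2221, 0.1261]
tool_rot: [[-0.935, 0.354, -0.001], [0.354, 0.935, -0.0], [0.001, -0.001, -1.0]]
contact_force: [1.2, -0.4, 1.1]
grip_width: 1.001
grip_force: 0.0
```

Request:
play_rows(commands=[[0, 0, 0, 0, 0, 0, -1]])

```text
time_s: 10.33
eef_pos: [0.5456, 0.2236, 0.1222]
tool_rot: [[-0.936, 0.352, -0.007], [0.352, 0.936, -0.001], [0.006, -0.003, -1.0]]
contact_force: [-2.0, -0.4, -0.6]
grip_width: 1.001
grip_force: 0.0
```

Run:
```python
from w import *
look("drilled",.034,.016,0,None,save="pics/w2.png")
s=arm.get_state();print(s["eef_pos"],s["joint_positions"])
```

```text
10.3333 [0.5456 0.2236 0.1222]
[0.5465 0.2215 0.1262] [14.9649 28.0479 -7.9506 54.2053 -0.0139 35.6249]
```

Request:
play_rows(commands=[[0.001, 0.0055, -0.02, 0, 0, 0, -1], [0, 0, -0.025, 0, 0, 0, -1], [0, 0, -0.025, 0, 0, 0, -1], [0, 0, -0.025, 0, 0, 0, -1], [0, 0, -0.015, 0, 0, 0, -1], [0, 0, 0, 0, 0, 0, -1]])

```text
time_s: 10.93
eef_pos: [0.5469, 0.2255, 0.016]
tool_rot: [[-0.935, 0.355, -0.004], [0.355, 0.935, -0.001], [0.003, -0.003, -1.0]]
contact_force: [-0.5, 0.5, 0.7]
grip_width: 1.0
grip_force: 0.0
```

Request:
play_rows(commands=[[0, 0, -0.01, 0, 0, 0, -1], [0, 0, -0.008, 0, 0, 0, -1], [0, 0, 0, 0, 0, 0, -1], [0, 0, 0, 0, 0, 0, -1]])

```text
time_s: 11.27
eef_pos: [0.5488, 0.2273, 0.0004]
tool_rot: [[-0.936, 0.353, 0.0], [0.353, 0.936, 0.0], [-0.0, 0.0, -1.0]]
contact_force: [0.4, 0.9, 0.5]
grip_width: 1.0
grip_force: 0.0
```

Request:
play_rows(commands=[[-0.001, 0, -0.003, 0, 0, 0, -0.7], [0, 0, 0, 0, 0, 0, -0.2], [0, 0, 0, 0, 0, 0, 0.5], [0, 0, 0, 0, 0, 0, 1], [0, 0, 0, 0, 0, 0, 1], [0, 0, 0, 0, 0, 0, 1]], grip_force=50)

```text
time_s: 11.77
eef_pos: [0.5478, 0.2276, -0.0023]
tool_rot: [[-0.936, 0.353, 0.001], [0.353, 0.936, 0.0], [-0.001, 0.0, -1.0]]
contact_force: [-2.1, -1.3, 5.4]
grip_width: 0.768
grip_force: 55.3
```

Request:
play_rows(commands=[[0, 0, 0.003, 0, 0, 0, 1], [0, 0, 0.01, 0, 0, 0, 1], [0, 0, 0.02, 0, 0, 0, 1], [0, 0, 0.035, 0, 0, 0, 1], [0, 0, 0.035, 0, 0, 0, 1], [0, 0, 0.04, 0, 0, 0, 1], [0, 0, 0.03, 0, 0, 0, 1], [0, 0, 0, 0, 0, 0, 1]])

```text
time_s: 12.43
eef_pos: [0.5509, 0.2286, 0.1775]
tool_rot: [[-0.936, 0.353, 0.01], [0.353, 0.936, 0.003], [-0.009, 0.006, -1.0]]
contact_force: [1.0, 0.4, -1.7]
grip_width: 0.771
grip_force: 56.2
```

Run:
```python
from w import *
im=arm.snapshot("wrist");cv2.imwrite("pics/w2.png",im[:,:,::-1])
s=arm.get_state();print(s["eef_pos"],s["grip_width"],s["grip_force"])
```

```text
12.4333 [0.5509 0.2286 0.1775]
[0.5497 0.2282 0.1743] 0.7696587879148235 56.1895215511322
```

View pics/w2.png

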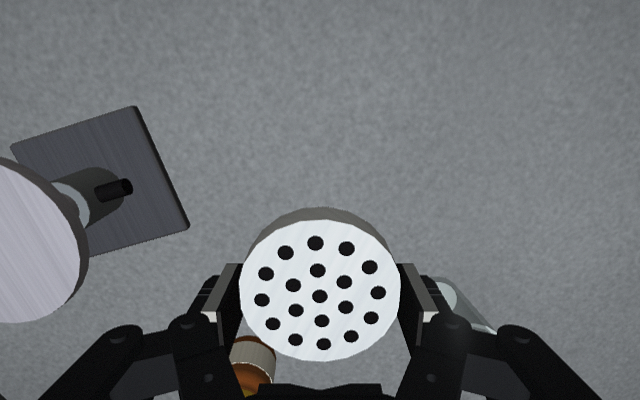

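Held squarely (disc centre at about (320,290)). I measure the disc's offset from the tool.

Run:
```python
from w import *
s=arm.get_state();print(s["eef_pos"])
look("drilled",.034,.016,s["eef_pos"][2]+.0025,None)
look("stage",.055,.01,.12,None)
print(arm.get_state()["eef_pos"])
```

```text
12.4833 [0.5497 0.2282 0.1743]
[0.5497 0.2282 0.1743]
drilled 0.69 [320. 285.] (np.int64(239), np.int64(400), np.int64(206), np.int64(361)) [0.5506 0.2279] rms 0.9942851330496505
stage 0.63 [ 33. 257.] (np.int64(0), np.int64(87), np.int64(165), np.int64(333)) [0.5011 0.0559] rms 32.14768202899663
[0.5465 0.2273 0.1687]
```

Request:
play_rows(commands=[[-0.004, -0.012, 0, 0, 0, 0, 1], [-0.008, -0.025, 0, 0, 0, 0, 1], [-0.008, -0.027, 0, 0, 0, 0, 1], [-0.009, -0.03, 0, 0, 0, 0, 1], [-0.009, -0.03, 0, 0, 0, 0, 1], [-0.009, -0.03, 0, 0, 0, 0, 1], [-0.007, -0.022, 0, 0, 0, 0, 1], [-0.004, -0.0125, 0, 0, 0, 0, 1]])

```text
time_s: 13.35
eef_pos: [0.4873, 0.0364, 0.1689]
tool_rot: [[-0.935, 0.355, -0.003], [0.355, 0.935, -0.001], [0.002, -0.002, -1.0]]
contact_force: [0.9, -1.2, -1.7]
grip_width: 0.767
grip_force: 56.2
```

Request:
play_rows(commands=[[0, 0, -0.01, 0, 0, 0, 1], [0, 0, 0, 0, 0, 0, 1], [0, 0, 0, 0, 0, 0, 1], [0, 0, 0, 0, 0, 0, 1]])

```text
time_s: 13.68
eef_pos: [0.4891, 0.0391, 0.1597]
tool_rot: [[-0.936, 0.353, -0.001], [0.353, 0.936, 0.0], [0.001, -0.0, -1.0]]
contact_force: [-0.0, 0.4, -1.3]
grip_width: 0.772
grip_force: 56.3
```

Run:
```python
from w import *
C={c:arm.camera_info(c) for c in("scene","top")}
for c in C:
    arm.snapshot(c)
    for n,r,h,z in(("drilled",.034,.016,s["eef_pos"][2]+.0025),("stage",.055,.01,.1202)):
        try:
            S=sup_mask(best(n,c));f=least_squares(lambda x:sup_pts(C[c],cyl(np.array([x[0],x[1],z]),[0,0,1],r,h))-S,[.489,.0387],loss="soft_l1",x_scale=.01);print(c,n,f.x,np.sqrt(np.mean(f.fun**2)))
        except Exception as e: print(c,n,e)
```

```text
13.6833 [0.4891 0.0391 0.1597]
scene drilled [0.4877 0.0349] 1.0149610367343527
scene stage list index out of range
top drilled list index out of range
top stage [0.4842 0.0053] 19.225865121038666
```

Request:
play_rows(commands=[[0, 0, -0.008, 0, 0, 0, 1], [0, 0, -0.01, 0, 0, 0, 1], [0, 0, -0.008, 0, 0, 0, 1], [0, 0, -0.003, 0, 0, 0, 1], [0, 0, -0.001, 0, 0, 0, 1], [0, 0, 0, 0, 0, 0, 1]])

```text
time_s: 14.48
eef_pos: [0.4894, 0.039, 0.1296]
tool_rot: [[-0.936, 0.353, -0.001], [0.353, 0.936, 0.0], [0.001, -0.0, -1.0]]
contact_force: [0.2, -0.1, -1.7]
grip_width: 0.768
grip_force: 56.3
```

Request:
play_rows(commands=[[0, 0, -0.001, 0, 0, 0, 1], [0, 0, 0, 0, 0, 0, 1]])

```text
time_s: 14.65
eef_pos: [0.4898, 0.039, 0.1292]
tool_rot: [[-0.936, 0.353, 0.001], [0.353, 0.936, -0.0], [-0.001, 0.0, -1.0]]
contact_force: [-0.3, -0.1, -1.9]
grip_width: 0.774
grip_force: 56.3
```

Request:
play_rows(commands=[[0, 0, -0.001, 0, 0, 0, 1], [0, 0, 0, 0, 0, 0, 1]])

```text
time_s: 14.82
eef_pos: [0.4896, 0.039, 0.128]
tool_rot: [[-0.936, 0.353, 0.0], [0.353, 0.936, -0.0], [-0.0, 0.0, -1.0]]
contact_force: [-0.1, 0.1, -1.4]
grip_width: 0.771
grip_force: 56.3
```

Request:
play_rows(commands=[[0, 0, -0.0005, 0, 0, 0, 1], [0, 0, 0, 0, 0, 0, 1]])

```text
time_s: 14.98
eef_pos: [0.4897, 0.039, 0.1277]
tool_rot: [[-0.936, 0.353, 0.0], [0.353, 0.936, -0.0], [-0.0, 0.0, -1.0]]
contact_force: [-0.9, 0.2, 1.2]
grip_width: 0.774
grip_force: 56.5
```

Request:
play_rows(commands=[[0, 0, -0.0003, 0, 0, 0, 1], [0, 0, 0, 0, 0, 0, 0.2], [0, 0, 0, 0, 0, 0, -0.6], [0, 0, 0, 0, 0, 0, -1], [0, 0, 0, 0, 0, 0, -1], [0, 0, 0, 0, 0, 0, -1], [0, 0, 0, 0, 0, 0, -1]])

```text
time_s: 15.57
eef_pos: [0.4895, 0.039, 0.1271]
tool_rot: [[-0.936, 0.353, -0.0], [0.353, 0.936, -0.0], [0.0, -0.0, -1.0]]
contact_force: [0.1, -1.1, -0.4]
grip_width: 1.002
grip_force: 0.0
```

Request:
play_rows(commands=[[0, 0, 0.01, 0, 0, 0, -1], [0, 0, 0.025, 0, 0, 0, -1], [-0.005, -0.03, 0.035, 0, 0, 0, -1], [-0.005, -0.035, 0.035, 0, 0, 0, -1], [-0.004, -0.035, 0.025, 0, 0, 0, -1], [-0.004, -0.04, 0.02, 0, 0, 0, -1], [-0.004, -0.04, 0, 0, 0, 0, -1], [0, 0, 0, 0, 0, 0, -1]])

```text
time_s: 16.23
eef_pos: [0.4696, -0.1343, 0.2668]
tool_rot: [[-0.934, 0.358, 0.003], [0.358, 0.934, -0.004], [-0.004, -0.002, -1.0]]
contact_force: [0.7, -0.8, -1.0]
grip_width: 1.003
grip_force: 0.0
```

```bash
cat > chk.py <<'E'
from w import *
C={c:arm.camera_info(c) for c in("scene","top")}
for c in C:
    im=arm.snapshot(c);cv2.imwrite(f"pics/{c}_{s['time_s']:.0f}.png",im[:,:,::-1])
    for n,r,h,z in(("stage",.055,.01,.1202),("drilled",.034,.016,.1302),("plain",.03,.014,.1462)):
        for q in arm.outline_of(n,c)[:3]:
            if q["p"]<.3: continue
            S=sup_mask(q["region"])
            def m(x,k=0):
                nn=np.array([*(x[2:] if k else (0,0)),1]);return cyl(np.array([x[0],x[1],z]),nn,r,h)
            f=least_squares(lambda x:sup_pts(C[c],m(x))-S,[.489,.0387],loss="soft_l1",x_scale=.01)
            g=least_squares(lambda x:sup_pts(C[c],m(x,1))-S,[.489,.0387,.01,.01],loss="soft_l1",x_scale=.01)
            print(c,n,round(q["p"],2),np.round(q["position"]),f.x,np.sqrt(np.mean(f.fun**2)),g.x,np.sqrt(np.mean(g.fun**2)))
E
python3 chk.py
python3 - <<'E'
from w import *
look("drilled",.034,.016,.1302,None)
look("plain",.03,.014,.0,None)
look("stage",.055,.01,.1202,None)
E
```

```text
16.2333 [ 0.4696 -0.1343  0.2668]
scene stage 0.95 [370. 210.] [0.4883 0.0368] 0.6246715936809416 [ 0.4889  0.0369 -0.0294  0.008 ] 0.5088463119558758
scene stage 0.73 [234. 243.] [ 0.69   -0.2077] 11.701847005812697 [ 0.7135 -0.2052 -0.5232 -0.0074] 8.858196961988265
scene stage 0.54 [478. 329.] [0.781  0.2707] 10.875205255148177 [ 0.7734  0.2848  0.2497 -2.6956] 4.897663275116594
scene plain 0.79 [289. 218.] [ 0.6378 -0.1127] 3.3064363144820867 [ 0.6435 -0.1095 -0.2496 -0.2047] 2.6054206813532343
scene plain 0.55 [236. 173.] [ 0.5069 -0.3118] 8.323133959804078 [ 0.4965 -0.3192  0.8444  0.5972] 6.296170260791873
scene plain 0.54 [254. 210.] [ 0.6339 -0.195 ] 3.4192748883604946 [ 0.6397 -0.191  -0.2339 -0.2426] 2.710258409534513
top stage 0.66 [276. 220.] [0.4878 0.0401] 0.2992426648481924 [ 0.4874  0.0406  0.1833 -0.1212] 0.20681484976964848
top drilled 0.92 [281. 207.] [0.4891 0.0402] 0.3586370311841472 [ 0.489   0.0404  0.0027 -0.0247] 0.35241368838677684
top drilled 0.74 [300. 229.] [0.457  0.0223] 12.051354706067443 [0.4563 0.0194 0.1232 0.1625] 11.939772246456815
top plain 0.48 [428. 231.] [ 0.4487 -0.2856] 9.625394278009509 [ 0.449  -0.2893 -0.0454  0.2397] 9.27235313190799
16.6333 [ 0.4693 -0.127   0.2654]
drilled 0.63 [532. 141.] (np.int64(482), np.int64(582), np.int64(99), np.int64(189)) [0.4908 0.0386] rms 0.3932024127170701
plain 0.93 [262. 179.] (np.int64(235), np.int64(286), np.int64(151), np.int64(203)) [ 0.4643 -0.1984] rms 0.2760062676745339
plain 0.6 [257.  74.] (np.int64(228), np.int64(284), np.int64(44), np.int64(102)) [ 0.3585 -0.1579] rms 0.6432838563706236
stage 0.89 [498. 114.] (np.int64(452), np.int64(596), np.int64(68), np.int64(206)) [0.4899 0.0391] rms 0.49121994812316117
stage 0.18 [438. 111.] (np.int64(401), np.int64(515), np.int64(54), np.int64(188)) [ 0.4594 -0.0038] rms 15.11556578963703
```

The drilled disc sits within about 1 mm of the stage centre. The plain disc is at (0.4637, −0.1985). I turn −24° to keep the fingers clear of the look-alikes and descend.

Request:
play_rows(commands=[[-0.001, -0.012, -0.035, 0, 0, -0.105, -1], [-0.001, -0.012, -0.035, 0, 0, -0.105, -1], [-0.001, -0.012, -0.035, 0, 0, -0.105, -1], [-0.001, -0.012, -0.035, 0, 0, -0.105, -1], [-0.001, -0.012, -0.035, 0, 0, 0, -1], [-0.0006, -0.0115, -0.035, 0, 0, 0, -1], [0, 0, 0, 0, 0, 0, -1], [0, 0, 0, 0, 0, 0, -1]])

```text
time_s: 17.6
eef_pos: [0.4624, -0.1991, 0.0545]
tool_rot: [[-0.71, 0.705, -0.003], [0.705, 0.71, 0.002], [0.004, -0.001, -1.0]]
contact_force: [1.0, 0.1, 0.8]
grip_width: 0.998
grip_force: 0.0
```

Run:
```python
from w import *
print(s["tool_rot"])
ci=arm.camera_info("top");arm.snapshot("top")
for q in arm.find_in("plain","top")[:3]: print(q["position"],at("top",q["position"],.014,ci))
look("plain",.03,.014,.0,None)
```

```text
17.6 [ 0.4624 -0.1991  0.0545]
[[-0.7097  0.7045 -0.0033]
 [ 0.7045  0.7097  0.0022]
 [ 0.0038 -0.0008 -1.    ]]
plain 0.92 [228.  42.] (np.int64(163), np.int64(288), np.int64(0), np.int64(99)) [ 0.3595 -0.1593] rms 9.440376972104906
plain 0.65 [318. 230.] (np.int64(268), np.int64(371), np.int64(177), np.int64(277)) [ 0.464  -0.1985] rms 0.5405040106973346
plain 0.59 [224. 337.] (np.int64(200), np.int64(244), np.int64(295), np.int64(374)) [ 0.4785 -0.2984] rms 17.90995449227864
```

Request:
play_rows(commands=[[0.001, 0.0005, -0.02, 0, 0, 0, -1], [0, 0, -0.02, 0, 0, 0, -1], [0, 0, -0.01, 0, 0, 0, -1], [0, 0, -0.005, 0, 0, 0, -1], [0, 0, 0, 0, 0, 0, -1], [0, 0, 0, 0, 0, 0, -1]])

```text
time_s: 18.3
eef_pos: [0.4652, -0.1993, 0.0014]
tool_rot: [[-0.711, 0.704, 0.001], [0.704, 0.711, -0.0], [-0.001, 0.0, -1.0]]
contact_force: [0.6, -0.3, 0.0]
grip_width: 0.998
grip_force: 0.0
```

Request:
play_rows(commands=[[0, 0, -0.001, 0, 0, 0, -0.7], [0, 0, 0, 0, 0, 0, -0.2], [0, 0, 0, 0, 0, 0, 0.5], [0, 0, 0, 0, 0, 0, 1], [0, 0, 0, 0, 0, 0, 1], [0, 0, 0, 0, 0, 0, 1]])

```text
time_s: 18.8
eef_pos: [0.4652, -0.1994, 0.0008]
tool_rot: [[-0.71, 0.704, 0.001], [0.704, 0.71, -0.001], [-0.001, 0.0, -1.0]]
contact_force: [-2.8, 0.0, 11.8]
grip_width: 0.677
grip_force: 50.7
```

Request:
play_rows(commands=[[0, 0, 0.003, 0, 0, 0, 1], [0, 0, 0.01, 0, 0, 0, 1], [0, 0, 0.02, 0, 0, 0, 1], [0, 0, 0.035, 0, 0, 0, 1], [0, 0, 0.04, 0, 0, 0, 1], [0, 0, 0.04, 0, 0, 0, 1], [0, 0, 0.04, 0, 0, 0, 1], [0, 0, 0, 0, 0, 0, 1]])

```text
time_s: 19.47
eef_pos: [0.4679, -0.201, 0.1958]
tool_rot: [[-0.71, 0.704, 0.01], [0.704, 0.71, -0.006], [-0.011, 0.003, -1.0]]
contact_force: [2.5, -1.2, -0.6]
grip_width: 0.673
grip_force: 53.8
```

Request:
play_rows(commands=[[0, 0, 0, 0, 0, 0, 1], [0, 0, 0, 0, 0, 0, 1]])

```text
time_s: 19.63
eef_pos: [0.4644, -0.1989, 0.1878]
tool_rot: [[-0.71, 0.704, 0.0], [0.704, 0.71, -0.0], [-0.0, 0.0, -1.0]]
contact_force: [0.1, 0.8, -1.5]
grip_width: 0.677
grip_force: 53.8
```

Run:
```python
from w import *
look("plain",.03,.014,s["eef_pos"][2]+.0005,None)
```

```text
19.6333 [ 0.4644 -0.1989  0.1878]
plain 0.92 [268.  52.] (np.int64(228), np.int64(301), np.int64(18), np.int64(95)) [ 0.4008 -0.1608] rms 59.4692756925223
plain 0.8 [233. 238.] (np.int64(210), np.int64(264), np.int64(218), np.int64(271)) [ 0.445  -0.2231] rms 53.058602750327616
plain 0.58 [320. 275.] (np.int64(251), np.int64(388), np.int64(207), np.int64(341)) [ 0.4634 -0.1972] rms 1.4904668596576989
plain 0.31 [362. 343.] (np.int64(347), np.int64(392), np.int64(305), np.int64(385)) [ 0.5181 -0.2126] rms 36.325172363696474
```

Request:
play_rows(commands=[[0.0015, 0.014, 0, 0, 0, 0, 1], [0.003, 0.03, 0, 0, 0, 0, 1], [0.0045, 0.038, 0, 0, 0, 0, 1], [0.0045, 0.04, 0, 0, 0, 0, 1], [0.0045, 0.04, 0, 0, 0, 0, 1], [0.0045, 0.038, 0, 0, 0, 0, 1], [0.002, 0.024, 0, 0, 0, 0, 1], [0.0017, 0.0129, 0, 0, 0, 0, 1]])

```text
time_s: 20.4
eef_pos: [0.4896, 0.0409, 0.1862]
tool_rot: [[-0.712, 0.702, -0.003], [0.702, 0.712, 0.001], [0.003, -0.001, -1.0]]
contact_force: [-0.5, -1.4, -1.4]
grip_width: 0.676
grip_force: 53.8
```

Request:
play_rows(commands=[[0, 0, -0.01, 0, 0, 0, 1], [0, 0, -0.01, 0, 0, 0, 1], [0, 0, 0, 0, 0, 0, 1], [0, 0, 0, 0, 0, 0, 1]])

```text
time_s: 20.73
eef_pos: [0.4897, 0.0379, 0.1664]
tool_rot: [[-0.71, 0.704, -0.003], [0.704, 0.71, 0.0], [0.002, -0.002, -1.0]]
contact_force: [-0.2, -0.3, -0.8]
grip_width: 0.673
grip_force: 53.8
```

Request:
play_rows(commands=[[0, 0, -0.006, 0, 0, 0, 1], [0, 0, -0.006, 0, 0, 0, 1], [0, 0, -0.003, 0, 0, 0, 1], [0, 0, -0.001, 0, 0, 0, 1], [0, 0, 0, 0, 0, 0, 1], [0, 0, 0, 0, 0, 0, 1]])

```text
time_s: 21.23
eef_pos: [0.4909, 0.0377, 0.1517]
tool_rot: [[-0.71, 0.704, 0.0], [0.704, 0.71, -0.0], [-0.0, 0.0, -1.0]]
contact_force: [-0.0, 0.7, -1.8]
grip_width: 0.678
grip_force: 53.8
```

Request:
play_rows(commands=[[0, 0, -0.001, 0, 0, 0, 1], [0, 0, 0, 0, 0, 0, 1]])

```text
time_s: 21.4
eef_pos: [0.491, 0.0377, 0.1507]
tool_rot: [[-0.71, 0.704, 0.0], [0.704, 0.71, -0.0], [-0.0, 0.0, -1.0]]
contact_force: [-0.4, -0.0, -1.6]
grip_width: 0.676
grip_force: 53.8
```

Request:
play_rows(commands=[[0, 0, -0.001, 0, 0, 0, 1], [0, 0, 0, 0, 0, 0, 1]])

```text
time_s: 21.57
eef_pos: [0.4909, 0.0378, 0.1496]
tool_rot: [[-0.71, 0.704, 0.0], [0.704, 0.71, 0.0], [-0.0, 0.0, -1.0]]
contact_force: [-0.1, -0.5, -0.5]
grip_width: 0.674
grip_force: 53.8
```

Request:
play_rows(commands=[[0, 0, -0.001, 0, 0, 0, 1], [0, 0, 0, 0, 0, 0, 1]])

```text
time_s: 21.73
eef_pos: [0.4908, 0.0378, 0.1485]
tool_rot: [[-0.71, 0.704, -0.0], [0.704, 0.71, 0.0], [0.0, -0.0, -1.0]]
contact_force: [-0.4, 0.3, -0.8]
grip_width: 0.674
grip_force: 53.8
```

Request:
play_rows(commands=[[0, 0, -0.0007, 0, 0, 0, 1], [0, 0, 0, 0, 0, 0, 1]])

```text
time_s: 21.9
eef_pos: [0.4908, 0.0378, 0.1478]
tool_rot: [[-0.71, 0.704, -0.0], [0.704, 0.71, 0.0], [0.0, -0.0, -1.0]]
contact_force: [0.5, 1.0, -1.2]
grip_width: 0.674
grip_force: 53.8
```

Request:
play_rows(commands=[[0, 0, -0.0005, 0, 0, 0, 1], [0, 0, 0, 0, 0, 0, 1]])

```text
time_s: 22.07
eef_pos: [0.4909, 0.0378, 0.1473]
tool_rot: [[-0.71, 0.704, -0.0], [0.704, 0.71, -0.0], [0.0, -0.0, -1.0]]
contact_force: [-0.2, 0.8, -0.6]
grip_width: 0.673
grip_force: 53.8
```

Request:
play_rows(commands=[[0, 0, -0.0005, 0, 0, 0, 1], [0, 0, 0, 0, 0, 0, 1]])

```text
time_s: 22.23
eef_pos: [0.4909, 0.0378, 0.1469]
tool_rot: [[-0.71, 0.704, 0.0], [0.704, 0.71, 0.0], [-0.0, 0.0, -1.0]]
contact_force: [0.8, -0.0, -0.5]
grip_width: 0.672
grip_force: 54.0
```

Request:
play_rows(commands=[[0, 0, -0.0004, 0, 0, 0, 1], [0, 0, 0, 0, 0, 0, 1]])

```text
time_s: 22.4
eef_pos: [0.4909, 0.0378, 0.1468]
tool_rot: [[-0.71, 0.704, 0.0], [0.704, 0.71, -0.0], [-0.0, 0.0, -1.0]]
contact_force: [-0.7, 0.4, 4.3]
grip_width: 0.672
grip_force: 54.5
```

Request:
play_rows(commands=[[0, 0, 0, 0, 0, 0, 0.2], [0, 0, 0, 0, 0, 0, -0.6], [0, 0, 0, 0, 0, 0, -1], [0, 0, 0, 0, 0, 0, -1], [0, 0, 0, 0, 0, 0, -1], [0, 0, 0, 0, 0, 0, -1]])

```text
time_s: 22.9
eef_pos: [0.4909, 0.0378, 0.1464]
tool_rot: [[-0.71, 0.704, -0.0], [0.704, 0.71, -0.0], [0.0, -0.0, -1.0]]
contact_force: [-0.6, -0.3, -0.2]
grip_width: 1.0
grip_force: 0.0
```

Request:
play_rows(commands=[[0, 0, 0.01, 0, 0, 0, -1], [0, 0, 0.02, 0, 0, 0, -1], [0, 0, 0.035, 0, 0, 0, -1], [0.01, -0.03, 0.03, 0, 0, 0, -1], [0.015, -0.035, 0.02, 0, 0, 0, -1], [0.015, -0.04, 0, 0, 0, 0, -1], [0.015, -0.04, 0, 0, 0, 0, -1], [0.015, -0.04, 0, 0, 0, 0, -1]])

```text
time_s: 23.57
eef_pos: [0.5595, -0.1437, 0.2601]
tool_rot: [[-0.711, 0.703, 0.001], [0.703, 0.711, -0.0], [-0.001, 0.001, -1.0]]
contact_force: [0.9, 0.2, 0.9]
grip_width: 1.001
grip_force: 0.0
```

Request:
play_rows(commands=[[0, 0, 0, 0, 0, 0, -1], [0, 0, 0, 0, 0, 0, -1]])

```text
time_s: 23.73
eef_pos: [0.559, -0.1439, 0.2587]
tool_rot: [[-0.708, 0.706, -0.001], [0.706, 0.708, 0.0], [0.001, -0.0, -1.0]]
contact_force: [-0.3, -0.1, 0.1]
grip_width: 1.003
grip_force: 0.0
```

```bash
python3 chk.py | grep -v rms
python3 - <<'E'
from w import *
look("plain",.03,.014,.1462,None,save="pics/w3.png")
look("drilled",.034,.016,.1302,None)
look("cover",.034,.01,.03,None)
look("rest",.04,.03,.0,None)
E
```

```text
23.7333 [ 0.559  -0.1439  0.2587]
scene drilled 0.74 [367. 242.] [0.6613 0.0805] 10.648636625497137 [0.6468 0.0804 0.6184 0.155 ] 9.805852174099307
scene drilled 0.6 [369. 201.] [0.4928 0.0368] 2.4091571767265654 [ 0.501   0.0384 -0.4037 -0.0752] 0.7907634250560939
scene plain 0.93 [373. 190.] [0.4882 0.0363] 0.20109607940483612 [0.4881 0.0361 0.0119 0.022 ] 0.1747684512411834
scene plain 0.76 [317. 201.] [ 0.5565 -0.0812] 3.0663780642700162 [ 0.5631 -0.0785 -0.2931 -0.1345] 2.381741388633009
scene plain 0.58 [255. 213.] [ 0.6352 -0.1944] 2.6219557919334644 [ 0.6397 -0.1932 -0.2428 -0.0689] 2.141192473340381
top stage 0.88 [269. 200.] [0.4895 0.0422] 2.0733799578715066 [0.49   0.0429 0.2213 0.3093] 1.4820017569770354
top stage 0.59 [278. 207.] [0.5063 0.0385] 10.685698256201743 [0.4905 0.0405 1.1658 1.1503] 6.35668247207566
top drilled 0.5 [279. 222.] [0.468  0.0332] 10.273316798338376 [    0.4671     0.0362 -2251.0299   762.4681] 6.768125682787316
top plain 0.8 [419. 224.] [ 0.4491 -0.2782] 2.1948980509321045 [ 0.4494 -0.2801 -0.0514  0.2358] 1.9925821560026553
top plain 0.74 [280. 206.] [0.4887 0.0392] 0.3348435463393426 [ 0.4895  0.0377 -0.0951  0.2288] 0.2606990603120957
24.1333 [ 0.5588 -0.141   0.2598]
plain 0.9 [172.  32.] (np.int64(138), np.int64(199), np.int64(2), np.int64(66)) [ 0.4221 -0.136 ] rms 22.82379152178464
plain 0.8 [159. 198.] (np.int64(133), np.int64(187), np.int64(176), np.int64(226)) [ 0.485  -0.2317] rms 18.082063907629358
cover 0.67 [297. 286.] (np.int64(270), np.int64(325), np.int64(257), np.int64(313)) [ 0.6444 -0.2618] rms 1.1310690753910846
rest 0.96 [305. 261.] (np.int64(255), np.int64(346), np.int64(228), np.int64(329)) [ 0.6406 -0.2569] rms 12.201104755470483
```

View pics/w3.png

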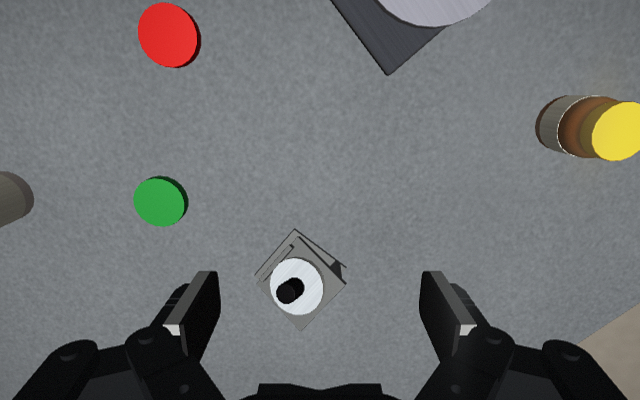

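The stack so far is good: top camera has plain at (0.4887, 0.0392) and drilled at (0.4891, 0.0402). The wrist picture shows the cover at (297,286), its knob at (290,291), and the wedge clear of obstacles. Next I fit the cover pose.

```bash
cat > cov.py <<'E'
from w import *
C={};S={};K={}
for c in("wrist","top","scene"):
    C[c]=arm.camera_info(c);im=arm.snapshot(c)
    try:
        m=best("cover",c);S[c]=sup_mask(m)
        ys,xs=np.nonzero(cv2.dilate(m.astype(np.uint8),np.ones((3,3))) & (im.max(2)<60));K[c]=m
        print(c,m.sum(),"dark",len(xs),xs.mean() if len(xs) else 0,ys.mean() if len(xs) else 0)
    except Exception as e: print(c,e)
    try:
        mr=best("rest",c).astype(np.uint8);q=max(cv2.findContours(mr,0,2)[0],key=cv2.contourArea)
        w=np.array([at(c,p[0],.0,C[c])[:2] for p in q],np.float32);print(" rest",cv2.minAreaRect(w))
    except Exception as e: print(c,e)
def mod(x,t=.42):
    a=np.array([-np.sin(t)*np.cos(x[3]),-np.sin(t)*np.sin(x[3]),np.cos(t)])
    o=np.array(x[:3]);return np.r_[cyl(o,a,.034,.01),cyl(o+.01*a,a,.012,.03)],a
for cams in(list(S),["wrist"],["top"],["wrist","top"]):
    if not all(c in S for c in cams): continue
    for p in(.1,):
        r=least_squares(lambda x:np.r_[np.concatenate([sup_pts(C[c],mod(x)[0])-S[c] for c in cams]),(x[2]-.034)/.001],[.643,-.263,.034,p],loss="soft_l1",x_scale=[.01,.01,.01,.1])
        x=r.x;print(cams,x[:3],"yaw",np.degrees(x[3]),"rms",np.sqrt(np.mean(r.fun**2)),"knob mid",x[:3]+.025*mod(x)[1],"axis",mod(x)[1])
E
python3 cov.py; python3 -c "
from bench import arm;s=arm.get_state();print(s['eef_pos'],s['tool_rot'],s['joint_positions'])"
```

```text
24.5333 [ 0.5589 -0.1418  0.2595]
wrist 2482 dark 513 290.4171539961014 289.63157894736844
 rest ((0.6544644832611084, -0.2746852934360504), (0.10398881882429123, 0.11637158691883087), 5.758101463317871)
top list index out of range
top list index out of range
scene 348 dark 110 234.96363636363637 236.06363636363636
scene list index out of range
['wrist', 'scene'] [ 0.6442 -0.2599  0.0347] yaw 14.087360239648294 rms 0.8820537128043039 knob mid [ 0.6343 -0.2624  0.0575] axis [-0.3955 -0.0992  0.9131]
['wrist'] [ 0.6447 -0.2602  0.0335] yaw 10.859958478621511 rms 0.3323329975383792 knob mid [ 0.6346 -0.2621  0.0563] axis [-0.4005 -0.0768  0.9131]
[ 0.55886134 -0.14185078  0.25953228] [[-7.10340162e-01  7.03858547e-01  2.08156263e-06]
 [ 7.03858547e-01  7.10340162e-01 -1.05846881e-05]
 [-8.92874076e-06 -6.05360344e-06 -1.00000000e+00]] [-2.15054239e+01  2.16396268e+01  2.65529454e+00  7.10153345e+01
 -5.20516912e-04  2.32319775e+01]
```

Request:
play_rows(commands=[[0.007, -0.0152, -0.0125, 0, 0, 0.1117, -1], [0.007, -0.0152, -0.0125, 0, 0, 0.1117, -1], [0.007, -0.0152, -0.0125, 0, 0, 0.1117, -1], [0.007, -0.0152, -0.0125, 0, 0, 0.1117, -1], [0.007, -0.0152, -0.0125, 0, 0, 0.1117, -1], [0.007, -0.0152, -0.0125, 0, 0, 0.1117, -1], [0.007, -0.0152, -0.0125, 0, 0, 0.1117, -1], [0.007, -0.0152, -0.0125, 0, 0, 0.1117, -1]])

```text
time_s: 25.65
eef_pos: [0.6151, -0.2642, 0.1588]
tool_rot: [[-0.993, -0.118, -0.0], [-0.118, 0.993, 0.0], [0.0, 0.0, -1.0]]
contact_force: [0.6, -0.3, 0.5]
grip_width: 1.002
grip_force: 0.0
```

Request:
play_rows(commands=[[0, 0, -0.01, 0.0119, -0.1044, 0, -1], [0, 0, -0.01, 0.0119, -0.1044, 0, -1], [0, 0, -0.01, 0.0119, -0.1044, 0, -1], [0, 0, -0.01, 0.0119, -0.1044, 0, -1], [0, 0, 0, 0, 0, 0, -1], [0, 0, 0, 0, 0, 0, -1], [0, 0, 0, 0, 0, 0, -1]])

```text
time_s: 26.23
eef_pos: [0.6159, -0.2645, 0.1209]
tool_rot: [[-0.907, -0.112, 0.406], [-0.103, 0.994, 0.045], [-0.408, -0.001, -0.913]]
contact_force: [0.6, -0.4, 0.5]
grip_width: 1.001
grip_force: 0.0
```

```bash
python3 cov.py; python3 -c "
from bench import arm;s=arm.get_state();print(s['eef_pos'],s['tool_rot'],s['joint_positions'])
import cv2;cv2.imwrite('pics/w4.png',arm.snapshot('wrist')[:,:,::-1])"
```

```text
26.2333 [ 0.6159 -0.2645  0.1209]
wrist 7555 dark 1497 321.7441549766199 207.83567134268537
 rest ((0.6701631546020508, -0.2566685676574707), (0.1371864676475525, 0.10796544700860977), 5.747493743896484)
top 342 dark 64 402.171875 157.28125
 rest ((0.6652926206588745, -0.26136964559555054), (0.053977563977241516, 0.09515568614006042), 5.923923969268799)
scene 409 dark 109 234.94495412844037 236.11926605504587
 rest ((0.6440238952636719, -0.2686575651168823), (0.10001711547374725, 0.1141507625579834), 28.78659439086914)
['wrist', 'top', 'scene'] [ 0.6448 -0.2601  0.0335] yaw 20.209482129774294 rms 1.9304697601332712 knob mid [ 0.6353 -0.2636  0.0563] axis [-0.3827 -0.1409  0.9131]
['wrist'] [ 0.6462 -0.2602  0.0317] yaw 4.756360744434285 rms 0.46277425217658075 knob mid [ 0.636  -0.261   0.0546] axis [-0.4064 -0.0338  0.9131]
['top'] [ 0.6463 -0.2596  0.0333] yaw 176.42882138799962 rms 1.9983434861104397 knob mid [ 0.6565 -0.2602  0.0561] axis [ 0.407  -0.0254  0.9131]
['wrist', 'top'] [ 0.6465 -0.26    0.0314] yaw 10.977113902976688 rms 2.159717256292291 knob mid [ 0.6365 -0.2619  0.0542] axis [-0.4003 -0.0776  0.9131]
[ 0.6152379  -0.2634301   0.11965989] [[-9.07113542e-01 -1.12999956e-01  4.05433142e-01]
 [-1.03133056e-01  9.93594990e-01  4.61797442e-02]
 [-4.08054647e-01  7.67124903e-05 -9.12957501e-01]] [-37.41691511  23.78309339 -22.1341054   26.2355109   16.44070711
 -41.30534471]
```

View pics/w4.png

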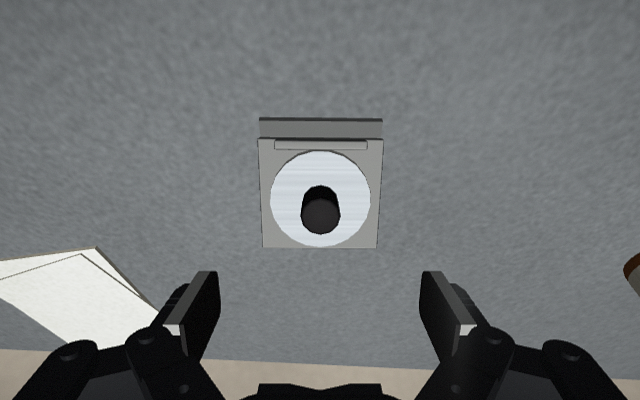

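Tool and knob axis are aligned, with the wedge square in view and the knob at (320,212). I shift laterally and advance along the axis.

Request:
play_rows(commands=[[-0.007, -0.001, -0.003, 0, 0, 0, -1], [0.0081, 0.0009, -0.0183, 0, 0, 0, -1], [0.0081, 0.0009, -0.0183, 0, 0, 0, -1], [0.004, 0.0005, -0.0091, 0, 0, 0, -1], [0, 0, 0, 0, 0, 0, -1], [0, 0, 0, 0, 0, 0, -1]])

```text
time_s: 27.23
eef_pos: [0.6275, -0.2618, 0.0703]
tool_rot: [[-0.908, -0.113, 0.404], [-0.103, 0.994, 0.047], [-0.407, 0.001, -0.913]]
contact_force: [-0.5, 0.5, -0.1]
grip_width: 0.996
grip_force: 0.0
```

```bash
python3 cov.py | grep -A9 "wrist'\]\|^2" ; python3 -c "
from bench import arm;s=arm.get_state();print(s['eef_pos'],s['tool_rot'])
import cv2;cv2.imwrite('pics/w5.png',arm.snapshot('wrist')[:,:,::-1])"
```

```text
27.2333 [ 0.6275 -0.2618  0.0703]
wrist 11405 dark 2683 319.5154677599702 260.7726425642937
 rest ((0.6802786588668823, -0.2576369047164917), (0.15848541259765625, 0.11841629445552826), 7.1562418937683105)
top 356 dark 79 402.9113924050633 157.45569620253164
 rest ((0.6732011437416077, -0.26199808716773987), (0.04341091960668564, 0.09668902307748795), 12.141593933105469)
scene 354 dark 108 234.90740740740742 236.08333333333334
 rest ((0.6322634220123291, -0.2819848656654358), (0.11033465713262558, 0.12074041366577148), 6.609249114990234)
['wrist', 'top', 'scene'] [ 0.6451 -0.2603  0.0335] yaw 8.900295211062202 rms 1.986770593908061 knob mid [ 0.635  -0.2618  0.0563] axis [-0.4029 -0.0631  0.9131]
['wrist'] [ 0.6457 -0.2602  0.033 ] yaw 4.538468119406954 rms 0.5249745708206037 knob mid [ 0.6355 -0.261   0.0558] axis [-0.4065 -0.0323  0.9131]
['top'] [ 0.6484 -0.2586  0.0335] yaw 35.04718828822513 rms 2.7363307425104155 knob mid [ 0.64   -0.2645  0.0563] axis [-0.3338 -0.2342  0.9131]
['wrist', 'top'] [ 0.6459 -0.2602  0.0327] yaw 6.002247715990061 rms 2.244478384897586 knob mid [ 0.6358 -0.2612  0.0556] axis [-0.4055 -0.0426  0.9131]
[ 0.62813416 -0.26229602  0.07125109] [[-9.06991474e-01 -1.12550875e-01  4.05830958e-01]
 [-1.02768745e-01  9.93645960e-01  4.58943466e-02]
 [-4.08417741e-01 -8.09573467e-05 -9.12795126e-01]]
```

View pics/w5.png

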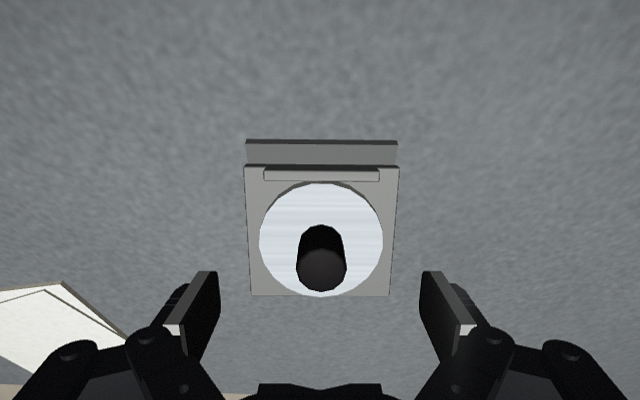

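Request:
play_rows(commands=[[0.0041, 0.0005, -0.0091, 0, 0, 0, -1], [0.0041, 0.0005, -0.0091, 0, 0, 0, -1], [0.003, 0.0003, -0.0065, 0, 0, 0, -1], [0, 0, 0, 0, 0, 0, -1], [0, 0, 0, 0, 0, 0, -1]])

```text
time_s: 28.15
eef_pos: [0.6389, -0.2603, 0.0449]
tool_rot: [[-0.908, -0.113, 0.404], [-0.103, 0.994, 0.047], [-0.407, 0.001, -0.914]]
contact_force: [-1.1, -0.0, -0.3]
grip_width: 1.003
grip_force: 0.0
```

Request:
play_rows(commands=[[0, 0, 0, 0, 0, 0, -0.4], [0, 0, 0, 0, 0, 0, 0.2], [0, 0, 0, 0, 0, 0, 0.6], [0, 0, 0, 0, 0, 0, 1], [0, 0, 0, 0, 0, 0, 1], [0, 0, 0, 0, 0, 0, 1], [0, 0, 0, 0, 0, 0, 1]], grip_force=60)

```text
time_s: 28.73
eef_pos: [0.6393, -0.261, 0.0466]
tool_rot: [[-0.907, -0.112, 0.406], [-0.103, 0.994, 0.046], [-0.408, -0.0, -0.913]]
contact_force: [-3.5, 1.4, 5.2]
grip_width: 0.264
grip_force: 58.5
```

Request:
play_rows(commands=[[-0.002, -0.0002, 0.0046, 0, 0, 0, 1], [-0.004, -0.0005, 0.0091, 0, 0, 0, 1], [-0.008, -0.0009, 0.018, 0, 0, 0, 1], [0, 0, 0.035, 0, 0, 0, 1], [0, 0, 0.035, 0, 0, 0, 1], [0, 0, 0.035, -0.0119, 0.1044, 0, 1], [0, 0, 0.025, -0.0119, 0.1044, 0, 1], [0, 0, 0.01, -0.0119, 0.1044, 0, 1]])

```text
time_s: 29.4
eef_pos: [0.6259, -0.2641, 0.2146]
tool_rot: [[-0.985, -0.111, 0.134], [-0.111, 0.994, 0.011], [-0.135, -0.004, -0.991]]
contact_force: [3.0, -1.6, -0.7]
grip_width: 0.261
grip_force: 59.0
```

Request:
play_rows(commands=[[0, 0, 0, -0.0119, 0.1044, 0, 1], [0, 0, 0, 0, 0, 0, 1], [0, 0, 0, 0, 0, 0, 1], [0, 0, 0, 0, 0, 0, 1]])

```text
time_s: 29.73
eef_pos: [0.6254, -0.2627, 0.2073]
tool_rot: [[-0.993, -0.112, 0.03], [-0.112, 0.994, 0.005], [-0.03, 0.002, -1.0]]
contact_force: [0.3, 0.2, -1.3]
grip_width: 0.263
grip_force: 59.0
```

Run:
```python
from w import *
print(s["eef_pos"],s["tool_rot"],s["joint_positions"],s["grip_width"])
ci=arm.camera_info("wrist");im=arm.snapshot("wrist");cv2.imwrite("pics/w6.png",im[:,:,::-1])
for q in arm.outline_of("cover","wrist")[:2]:
    S=sup_mask(q["region"]);z=s["eef_pos"][2]-.014
    f=least_squares(lambda x:sup_pts(ci,cyl(np.array([x[0],x[1],z]),[x[2],x[3],1],.034,.01))-S,[*s["eef_pos"][:2],.01,.01],loss="soft_l1",x_scale=.01)
    print(q["p"],f.x,np.sqrt(np.mean(f.fun**2)))
```

```text
29.7333 [ 0.6254 -0.2627  0.2073]
[ 0.6254 -0.2627  0.2073] [[-0.9933 -0.1118  0.0295]
 [-0.1117  0.9937  0.0049]
 [-0.0299  0.0016 -0.9996]] [-29.4726  33.3495  13.7124  69.0293   1.0787 -35.8776] 0.26267816451181153
0.91 [ 0.6257 -0.2632  0.0091 -0.0051] 1.4963777932891629
```

View pics/w6.png

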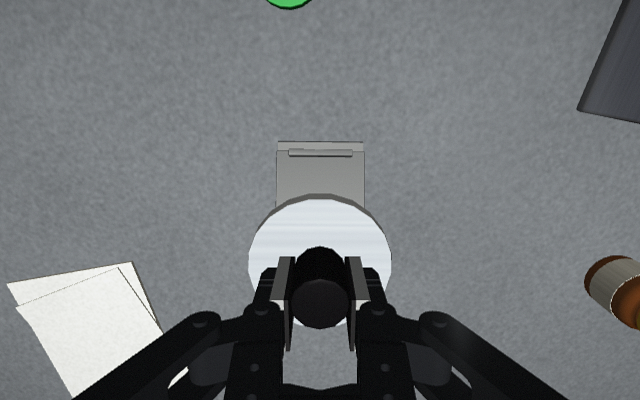

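Request:
play_rows(commands=[[-0.006, 0.014, 0, -0.0033, 0.0298, 0, 1], [-0.0135, 0.03, 0, 0, 0, 0, 1], [-0.0165, 0.037, 0, 0, 0, 0, 1], [-0.0165, 0.037, 0, 0, 0, 0, 1], [-0.0165, 0.037, 0, 0, 0, 0, 1], [-0.0165, 0.037, 0, 0, 0, 0, 1], [-0.0165, 0.037, 0, 0, 0, 0, 1], [-0.0165, 0.036, 0, 0, 0, 0, 1]])

```text
time_s: 30.5
eef_pos: [0.5053, 0.0033, 0.2085]
tool_rot: [[-0.994, -0.111, 0.001], [-0.111, 0.994, 0.001], [-0.001, 0.001, -1.0]]
contact_force: [2.2, 0.5, -1.3]
grip_width: 0.263
grip_force: 59.1
```

Request:
play_rows(commands=[[-0.011, 0.024, 0, 0, 0, 0, 1], [-0.006, 0.013, 0, 0, 0, 0, 1], [0, 0, 0, 0, 0, 0, 1], [0, 0, 0, 0, 0, 0, 1], [0, 0, 0, 0, 0, 0, 1]])

```text
time_s: 30.92
eef_pos: [0.4904, 0.0383, 0.2085]
tool_rot: [[-0.994, -0.111, 0.0], [-0.111, 0.994, 0.0], [-0.0, 0.0, -1.0]]
contact_force: [0.6, -1.1, -0.7]
grip_width: 0.263
grip_force: 59.2
```

Request:
play_rows(commands=[[0, 0.0005, -0.008, 0, 0, 0, 1], [0, 0, -0.01, 0, 0, 0, 1], [0, 0, -0.006, 0, 0, 0, 1], [0, 0, -0.003, 0, 0, 0, 1], [0, 0, 0, 0, 0, 0, 1], [0, 0, 0, 0, 0, 0, 1]])

```text
time_s: 31.42
eef_pos: [0.4906, 0.0392, 0.181]
tool_rot: [[-0.994, -0.111, -0.001], [-0.111, 0.994, 0.001], [0.001, 0.001, -1.0]]
contact_force: [0.4, 0.5, -1.8]
grip_width: 0.26
grip_force: 59.2
```

Request:
play_rows(commands=[[0, 0, -0.001, 0, 0, 0, 1], [0, 0, -0.001, 0, 0, 0, 1], [0, 0, 0, 0, 0, 0, 1]])

```text
time_s: 31.67
eef_pos: [0.4907, 0.0395, 0.1792]
tool_rot: [[-0.994, -0.112, -0.001], [-0.112, 0.994, 0.001], [0.001, 0.001, -1.0]]
contact_force: [-0.9, 0.6, -1.6]
grip_width: 0.261
grip_force: 59.2
```

Request:
play_rows(commands=[[0, 0, -0.001, 0, 0, 0, 1], [0, 0, 0, 0, 0, 0, 1]])

```text
time_s: 31.83
eef_pos: [0.4905, 0.0396, 0.1781]
tool_rot: [[-0.994, -0.112, -0.001], [-0.112, 0.994, 0.001], [0.001, 0.001, -1.0]]
contact_force: [-0.7, -0.2, -2.4]
grip_width: 0.259
grip_force: 59.2
```

Request:
play_rows(commands=[[0, 0, -0.001, 0, 0, 0, 1], [0, 0, 0, 0, 0, 0, 1]])

```text
time_s: 32.0
eef_pos: [0.4905, 0.0395, 0.1771]
tool_rot: [[-0.994, -0.112, -0.001], [-0.112, 0.994, 0.001], [0.001, 0.001, -1.0]]
contact_force: [-0.6, -0.3, -1.5]
grip_width: 0.257
grip_force: 59.2
```

Request:
play_rows(commands=[[0, 0, -0.001, 0, 0, 0, 1], [0, 0, 0, 0, 0, 0, 1]])

```text
time_s: 32.17
eef_pos: [0.4905, 0.0395, 0.176]
tool_rot: [[-0.994, -0.112, -0.001], [-0.112, 0.994, 0.001], [0.001, 0.001, -1.0]]
contact_force: [0.2, 0.4, -1.5]
grip_width: 0.259
grip_force: 59.2
```

Request:
play_rows(commands=[[0, 0, -0.0005, 0, 0, 0, 1], [0, 0, 0, 0, 0, 0, 1]])

```text
time_s: 32.33
eef_pos: [0.4905, 0.0395, 0.1756]
tool_rot: [[-0.994, -0.112, -0.001], [-0.112, 0.994, 0.001], [0.001, 0.001, -1.0]]
contact_force: [0.4, 0.5, -1.2]
grip_width: 0.261
grip_force: 59.2
```

Request:
play_rows(commands=[[0, 0, -0.0005, 0, 0, 0, 1], [0, 0, 0, 0, 0, 0, 1]])

```text
time_s: 32.5
eef_pos: [0.4905, 0.0395, 0.1751]
tool_rot: [[-0.994, -0.112, -0.001], [-0.112, 0.994, 0.001], [0.001, 0.001, -1.0]]
contact_force: [-0.6, -1.0, -2.3]
grip_width: 0.256
grip_force: 59.2
```

Request:
play_rows(commands=[[0, 0, -0.0005, 0, 0, 0, 1], [0, 0, 0, 0, 0, 0, 1]])

```text
time_s: 32.67
eef_pos: [0.4905, 0.0395, 0.1746]
tool_rot: [[-0.994, -0.112, -0.001], [-0.112, 0.994, 0.001], [0.001, 0.001, -1.0]]
contact_force: [-0.2, -0.1, -2.0]
grip_width: 0.26
grip_force: 59.2
```

Request:
play_rows(commands=[[0, 0, -0.0005, 0, 0, 0, 1], [0, 0, 0, 0, 0, 0, 1]])

```text
time_s: 32.83
eef_pos: [0.4906, 0.0395, 0.1741]
tool_rot: [[-0.994, -0.112, -0.001], [-0.112, 0.994, 0.001], [0.001, 0.001, -1.0]]
contact_force: [-0.2, -0.2, -1.2]
grip_width: 0.26
grip_force: 59.2
```

Request:
play_rows(commands=[[0, 0, -0.0005, 0, 0, 0, 1], [0, 0, 0, 0, 0, 0, 1]])

```text
time_s: 33.0
eef_pos: [0.4906, 0.0396, 0.1736]
tool_rot: [[-0.994, -0.112, -0.001], [-0.112, 0.994, 0.001], [0.001, 0.001, -1.0]]
contact_force: [-0.2, 0.8, -2.3]
grip_width: 0.258
grip_force: 59.2
```

Request:
play_rows(commands=[[0, 0, -0.0005, 0, 0, 0, 1], [0, 0, 0, 0, 0, 0, 1]])

```text
time_s: 33.17
eef_pos: [0.4906, 0.0395, 0.1731]
tool_rot: [[-0.994, -0.112, -0.001], [-0.112, 0.994, 0.001], [0.001, 0.001, -1.0]]
contact_force: [-0.1, 0.3, -1.2]
grip_width: 0.261
grip_force: 59.2
```

Request:
play_rows(commands=[[0, 0, -0.0005, 0, 0, 0, 1], [0, 0, 0, 0, 0, 0, 1]])

```text
time_s: 33.33
eef_pos: [0.4906, 0.0396, 0.1731]
tool_rot: [[-0.994, -0.112, -0.001], [-0.112, 0.994, 0.0], [0.001, 0.001, -1.0]]
contact_force: [-1.9, 0.5, 4.3]
grip_width: 0.258
grip_force: 59.9
```

Contact (about 6 N). I release and retreat.

Request:
play_rows(commands=[[0, 0, 0, 0, 0, 0, 0.3], [0, 0, 0, 0, 0, 0, -0.2], [0, 0, 0, 0, 0, 0, -0.7], [0, 0, 0, 0, 0, 0, -1], [0, 0, 0, 0, 0, 0, -1], [0, 0, 0, 0, 0, 0, -1], [0, 0, 0, 0, 0, 0, -1]])

```text
time_s: 33.92
eef_pos: [0.4906, 0.0395, 0.1727]
tool_rot: [[-0.994, -0.112, -0.001], [-0.112, 0.994, 0.001], [0.001, 0.001, -1.0]]
contact_force: [0.5, 0.4, -0.6]
grip_width: 0.997
grip_force: 0.0
```

Request:
play_rows(commands=[[0, 0, 0.01, 0, 0, 0, -1], [0, 0, 0.02, 0, 0, 0, -1], [0, 0, 0.035, 0, 0, 0, -1], [0, 0, 0.04, 0, 0, 0, -1], [-0.01, -0.03, 0.02, 0, 0, 0, -1], [-0.01, -0.04, 0, 0, 0, 0, -1], [-0.01, -0.04, 0, 0, 0, 0, -1], [-0.01, -0.04, 0, 0, 0, 0, -1]])

```text
time_s: 34.58
eef_pos: [0.4502, -0.1118, 0.2983]
tool_rot: [[-0.994, -0.113, 0.0], [-0.113, 0.994, -0.0], [-0.0, -0.0, -1.0]]
contact_force: [1.9, -0.5, -0.1]
grip_width: 1.0
grip_force: 0.0
```

Request:
play_rows(commands=[[0, -0.03, 0, 0, 0, 0, -1], [0, 0, 0, 0, 0, 0, -1], [0, 0, 0, 0, 0, 0, -1]])

```text
time_s: 34.83
eef_pos: [0.4503, -0.1418, 0.2976]
tool_rot: [[-0.994, -0.109, -0.001], [-0.109, 0.994, 0.001], [0.001, 0.001, -1.0]]
contact_force: [-1.0, 0.4, -0.3]
grip_width: 1.0
grip_force: 0.0
```

```bash
sed -i 's/("plain",.03,.014,.1462))/("plain",.03,.014,.1462),("cover",.034,.01,.1602))/' chk.py; python3 chk.py
python3 - <<'E'
import cv2,glob
f=sorted(glob.glob("pics/scene_*.png"))[-1]
a=cv2.imread(f)[140:290,300:450];cv2.imwrite("pics/end.png",cv2.resize(a,None,fx=4,fy=4,interpolation=cv2.INTER_CUBIC))
E
```

```text
34.8333 [ 0.4503 -0.1418  0.2976]
scene stage 0.6 [373. 207.] [0.4887 0.0375] 0.7334764459314356 [ 0.4895  0.0377 -0.0439 -0.001 ] 0.5290160040263057
scene drilled 0.58 [368. 203.] [0.4943 0.0363] 2.908698894885665 [ 0.5048  0.0371 -0.5035  0.0058] 1.0005118997587323
scene plain 0.84 [257. 210.] [ 0.6342 -0.1967] 3.315660210103712 [ 0.6401 -0.1929 -0.2431 -0.2341] 2.5619895712314293
scene plain 0.72 [317. 200.] [ 0.5586 -0.0794] 2.7430571525280865 [ 0.5641 -0.0777 -0.2854 -0.0561] 2.1597929703814076
scene plain 0.68 [375. 193.] [0.4937 0.0386] 5.271865792792179 [ 0.5143  0.043  -0.6072 -0.1888] 3.012653979140495
scene cover 0.69 [372. 187.] [0.4851 0.0363] 1.973572199897712 [0.4778 0.0344 0.3037 0.141 ] 0.8254820819825541
top stage 0.61 [287. 220.] [0.488  0.0393] 0.23882205498290765 [ 0.4884  0.0401 -0.0926 -0.1235] 0.2286481677403614
top cover 0.9 [281. 208.] [0.4886 0.0388] 0.3847010237496976 [ 0.4891  0.0384 -0.0777  0.0809] 0.34022238099373864
```

View pics/end.png

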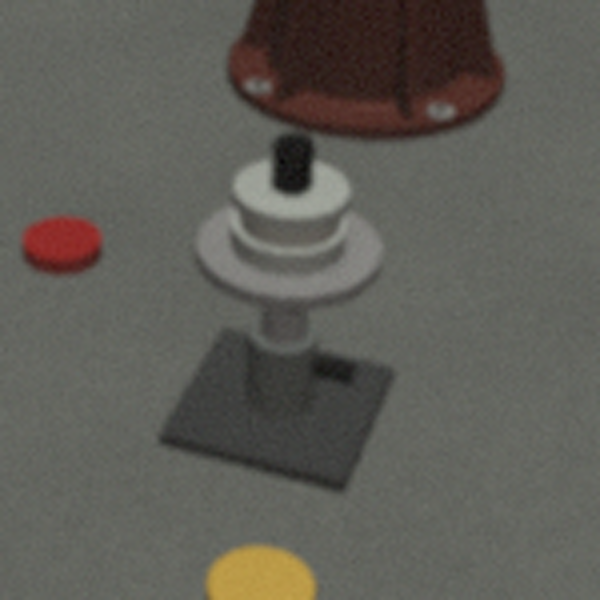

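The picture shows the stack centred and level on the stage, with the knob up at about (293,165) in the crop and the cover at (292,190). The top camera agrees within about 1 mm, so I hand the job in.

```bash
python3 -c "
from bench import arm;print(arm.finish_job())"
```

```text
the job is handed in; nothing more can be done
None
```

The job is handed in: I levelled the stage and stacked the drilled disc, plain disc and knobbed cover on it, knob up. The last camera check put the cover within about 1 mm of the stage's centre with the stage close to level, but the hand-in returned no verdict.

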